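# Pin the sprung hasp tongue in its yoke

## Task

On the tilted hasp jig, turn the wing knob until the rib on the brass tongue lines up with the two index pointers, so that the tongue's eye is centred under the hole in the yoke. Then take the sealing pin (the one with the straight grip, not the ball-topped plug) out of the wooden stand and push it down through both ears and the eye until its collar sits flat on the upper ear. Let go of it, and leave the other things on the desk where they are.

Things in the scene. Friction and masses are not known exactly. Their poses are not given: they have to be found in the camera images.
- jig: hasp jig fixed to the desk: dark steel base plate 230 x 130 x 12 mm carrying an aluminium cradle tilted 30 degrees about the jig's y axis. Origin on the desk under the yoke; x runs from the knob end (which faces the robot) to the yoke end, y across, z up. Highest point about 150 mm.
- cradle: the jig's tilted cradle, origin midway between the yoke's ears; same axes as bore. It carries the yoke, a steel clevis: two ears 55 mm (x) by 50 mm (y), 10 mm thick, 18 mm apart, each with a hole 14 mm across; the ears end 25 mm from the hole on the knob side. Below the lower ear the pin has 40 mm of free space. Two steel index pointers flank the tongue at x = -45 mm.
- bore (a point): NOMINAL middle of the hole mouth on the upper ear's top face. z: the hole's axis, outwards, leaning 30 degrees from vertical to the knob end; x: up the slope along the tongue; y: the jig's y. The yoke floats: it slides stiffly (2.5 N) along y and stands up to 9 mm to either side of this point; that offset is NOT reported: find the hole by touch or camera. Along x and z the point is exact.
- eye (a point): middle of the eye in the sprung brass tongue (10 x 56 mm in section) between the ears; axes as bore, 19 mm below it along z. The eye is oblong, 17 mm along x, 38 mm along y, so only x matters: in line with the hole at x = 0 in the bore frame, when the tongue's raised rib lies between the index pointers. It starts 9 to 16 mm short (negative x), where the tongue's end blocks the hole.
- knob (a joint): angle of the wing knob, rad, growing clockwise as seen from its top; range 0 to 1.85, starts 0 to 0.5. It draws the tongue towards +x by 12 mm per rad against a spring (eye in line at about 1.3 rad). It turns with about 0.1 N m and stays where it is left.
- knob_grip (a point): grip point on the wing knob's axis; z along that axis, parallel to bore's z. The wing is a bar 60 mm long, 14 mm thick, from 22 mm below to 12 mm above this point, on a disc 52 mm across. At angle q the bar lies along the bore frame's x axis turned by (0.65 - q) rad about +z. The point turns with the knob; its x axis is 0.65 rad clockwise of the bar.
- stand: slotted wooden stand, fixed, 80 x 190 mm (x, y) and 70 mm high, origin at the centre of its underside. Through holes 15 mm wide at y = -65 and y = 0 hold the pin and the plug (either way round); a slot at y = +65 mm holds the pliers.
- pin: steel sealing pin, 114 mm long, 0.15 kg or so, standing upright in the stand. Origin at the tip, z up along it: shank 12 mm in diameter from 0 to 60 mm (nose tapers to 8 mm over the last 3 mm), collar 30 mm in diameter from 60 to 66 mm (rests on the stand), straight round grip 16 mm in diameter from 66 to 114 mm.
- pin_tip (a point): tip of the pin's shank (its origin). With the pin home it lies at z = -60 mm in the bore frame.
- plug: ball-topped steel test plug in the stand's other hole, not used: collar like the pin's, ball 28 mm across, top 102 mm above its origin. Leave alone.
- pliers: steel sealing pliers, jaws down in the stand's slot, handles up to about 175 mm above the desk. Leave alone.
- cover: red plastic meter cover, 110 x 150 x 50 mm, on the desk. Leave alone.
- housing: squat round aluminium seal housing, 72 mm across, 32 mm high. Leave alone.
- driver: screwdriver 180 mm long lying on the desk. Leave alone.
- pot: glass jar 60 mm across, 90 mm high. Leave alone.
Things that resemble listed ones, but are neither listed nor needed, are in the scene too. Leave any pink or purple look-alike of the pin alone.

How it is judged:
By the outcome, as a careful person would: the job done as asked, in the order asked, and still so for the second after the job is handed in, with the robot touching nothing.
It also fails if it takes over 58 s, if anything falls off the work surface, if the arm or the gripper's body presses on something with over 40 N, if the wrist force passes 120 N, or if a joint passes its speed limit or range.

## Robot

A 7-joint arm with a two-finger parallel gripper is mounted at the origin on the work surface. World frame = base frame: x ahead of the robot, y to its left, z up, the work surface at z = 0. Lengths are in m, angles in rad, forces in N, time in s.
With the tool pointing down it reaches from about 0.4 to 0.75 m from the base axis. Payload 19.5 kg.
Tool frame: the origin (TCP) lies between the finger pads; the fingertips stand 14 mm ahead of it and the grasp point (between the pads) lies 5 mm behind it (bot.tip_extent is the distance from the TCP to the fingertips, in m); z points along the fingers, y is the line along which they close (so a half turn about z gives the same grasp; the last joint's range is limited). The gripper opens to 85 mm and grips with 20 to 120 N. Pads are 22 mm wide; open, the fingers measure 114 mm over their backs; the gripper's body (76 mm by 85 mm) begins 54 mm behind the grasp point. The pads swing forward as they close: fully open they stand 13 mm farther back than shut.
Start: joints at [-1.206, 0.707, -0.028, 1.485, 0.022, 0.951, -0.075], TCP at [0.227, 0.528, 0.245] pointing down, gripper open.
Joint ranges: [-2.71, 2.71], [-0.32, 2.16], [-1.57, 1.52], [0, 2.45], [-1.46, 4.6], [0, 2.02], [-2.83, 2.83]. Speed limits (rad/s): [1.89, 1.89, 2.57, 2.57, 3.01, 3.01, 3.01].

## Interface

Orientations are given as a 3x3 rotation matrix whose columns are the frame's x, y, z axes.
In Python, from bench import bot gives the robot as it stands.
- The arm moves only by the tool drive_tool, never from a script. Its argument "targets" is a list of rows, each a list of 3 entries, a list of its own where there are three numbers: the shift along the tool's x, y, z in m, then the turn, a rotation vector about the tool's x, y, z in degrees, then the opening, from -1 (shut) to 1 (fully open). In form: [[[x, y, z], [rx, ry, rz], hand], ...]. A call has 1 to 5 rows; each row shifts and turns the commanded pose from where the row before left it, along the tool's axes as they then stand; what a row does not reach is not made up. A row lasts 1/10 s, in which the tool goes at most 50 mm and 8.59 degrees, less where a joint would pass 70% of its speed; a pose out of reach is approached as far as the arm can. A call is refused whole if a number of a shift passes 0.05 or a number of a turn 8.59, either way. A call with a gripper value outside its range is refused whole. The fingers move at their own pace and stop on an object; "grip_force" is the grip in N (left out, the last holds). Time passes only in rows, so rows that do not move let the fingers close. It gives the time, the measured TCP pose, the force, the opening and the grip force at its end, in the units of the state.
- bot.state(): the state, without advancing time (a new reading comes with each control period).
- bot.capture(name): name is "scene" or "top" or "wrist"; returns the picture (384x512x3 uint8, red, green, blue); there is no depth.
- bot.camera_info(name): a dict with "intrinsics" (3x3 intrinsics, pixels), "R" (3x3) and "t" (3): a world point X has camera coordinates R X + t; the wrist camera has in their place "hand_eye" (4x4, takes a point from camera to tool coordinates, whose origin is the TCP and whose axes are the flange's). Camera axes: x right, y down, z forward; pixel columns grow to the right and rows downward; lengths in m; the calibration is good to about 2 mm. A picture is of the moment at which its call begins: read the wrist's pose just before it. camera_info takes no time and is no camera call.
- bot.sign_off(): hands the job in; it is judged then, once.
Trained networks look in the newest picture that a camera, given by its name, has taken for a name from the list of things; names that differ only in an ending like _2 or _b are one class to them, and where a whole thing is asked for, a point or a joint stands for the part that bears it (a point fixed in the world has none). Each returns a list of dicts, best first, with "confidence" (0 to 1); they miss things now and then, are a little off and sometimes report something else, mostly with a low value. They report only what shows in the picture. A call takes as long as a camera call. They do not tell look-alikes from the thing itself.
- bot.masks_of(camera, label): "mask" (384x512 bool, what is visible of it) and "box" ([centre column, centre row, width, height] in pixels, round what is visible of it).
The state is a dict: "clock": time; "joint_positions": joint angles; "joint_velocities": joint speeds; "effort": joint torques, N m; "ee_pos": TCP position; "tool_rot": TCP orientation; "wrist_force": force on the tool from outside, world axes, zero at the start; "torque": the same for the moment, N m; "opening": finger opening in m; "grip_force": force on a finger pad.
Only numpy, scipy, OpenCV 4.12 (cv2) and the standard library are available. Lean on these libraries where they do the work, as an engineer would, in place of code of your own. Each camera call takes 0.05 s, during which the arm holds its last target. There are 200 camera calls.

## Working session

There is one attempt and no reset: what is moved stays moved. The work goes in short steps, Python scripts to look and compute and a tool call to move; the robot and the scene stay as the last step left them, time stands still between calls to the robot, and variables do not carry over. Pictures are saved under pics/ and viewed, at most 10 in all, crops included, and the job is handed in when it is done.

Besides the shell and the picture viewer there is one more tool, called after "Call:" as a command line: name --argument value ..., lists and objects as JSON in quotes. drive_tool: Moves the arm, as the interface text tells. Its arguments: {"type":"object","properties":{"targets":{"type":"array","items":{"type":"array"}},"grip_force":{"type":"number"}},"required":["targets"]}

```bash
ls; mkdir -p pics
python3 - <<'E'
from bench import bot
import cv2,numpy as np
a=bot.capture("scene");b=bot.capture("top")
cv2.imwrite("pics/s.png",cv2.resize(a[...,::-1],(800,600)))
cv2.imwrite("pics/t.png",cv2.resize(b[...,::-1],(800,600)))
for c in("scene","top","wrist"):print(c,bot.camera_info(c))
print(bot.state())
for c in("scene","top"):
  for l in("jig","cradle","knob","stand","pin","plug","pliers"):
    print(c,l,[(round(d["confidence"],2),np.round(d["box"]).tolist()) for d in bot.masks_of(c,l)[:3]])
E
```

```text
pics
scene {'intrinsics': array([[433.2584236 ,   0.        , 255.65944411],
       [  0.        , 433.2584236 , 186.85293449],
       [  0.        ,   0.        ,   1.        ]]), 'R': array([[-0.13699532,  0.99053665,  0.00833273],
       [ 0.68128964,  0.10032502, -0.72510642],
       [-0.71908046, -0.09365919, -0.68858641]]), 't': array([ 0.01965788, -0.31056158,  1.74618583])}
top {'intrinsics': array([[389.23539871,   0.        , 260.36813064],
       [  0.        , 389.23539871, 186.76018408],
       [  0.        ,   0.        ,   1.        ]]), 'R': array([[-0.02156628, -0.99975554, -0.00487349],
       [-0.9969863 ,  0.02186938, -0.07443144],
       [ 0.07451983,  0.00325359, -0.99721422]]), 't': array([0.05879226, 0.5678429 , 1.41061194])}
wrist {'intrinsics': array([[307.57390872,   0.        , 249.08248403],
       [  0.        , 307.57390872, 191.53735848],
       [  0.        ,   0.        ,   1.        ]]), 'hand_eye': array([[ 1.22840560e-04, -9.63488406e-01, -2.67750026e-01,
         6.78580553e-02],
       [ 9.99999793e-01, -5.08461991e-05,  6.41756270e-04,
        
[... 1226 characters left out ...]
.0, 173.0, 17.0, 17.0])]
scene pin [(0.73, [254.0, 183.0, 6.0, 28.0]), (0.71, [305.0, 174.0, 13.0, 21.0]), (0.64, [288.0, 189.0, 15.0, 19.0])]
scene plug [(0.62, [310.0, 191.0, 9.0, 12.0])]
scene pliers [(0.53, [332.0, 184.0, 11.0, 40.0])]
top jig [(0.95, [301.0, 190.0, 39.0, 63.0])]
top cradle [(0.79, [306.0, 190.0, 34.0, 59.0])]
top knob [(0.68, [306.0, 210.0, 15.0, 15.0]), (0.58, [307.0, 191.0, 30.0, 60.0])]
top stand [(0.56, [215.0, 196.0, 54.0, 27.0])]
top pin [(0.51, [262.0, 206.0, 5.0, 6.0]), (0.44, [263.0, 176.0, 10.0, 6.0]), (0.43, [221.0, 223.0, 7.0, 7.0])]
top plug [(0.5, [214.0, 196.0, 10.0, 6.0]), (0.39, [379.0, 238.0, 14.0, 30.0])]
top pliers [(0.41, [198.0, 198.0, 8.0, 20.0])]
```

Run:
```python
import cv2,numpy as np
a=cv2.imread("pics/s.png");b=cv2.imread("pics/t.png")
s=cv2.resize(a[210:410,230:560],(800,485),interpolation=cv2.INTER_CUBIC)
t=cv2.resize(b[220:420,270:640],(800,432),interpolation=cv2.INTER_CUBIC)
cv2.imwrite("pics/s2.png",s);cv2.imwrite("pics/t2.png",t)
```

```text
(no output)
```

View pics/s2.png

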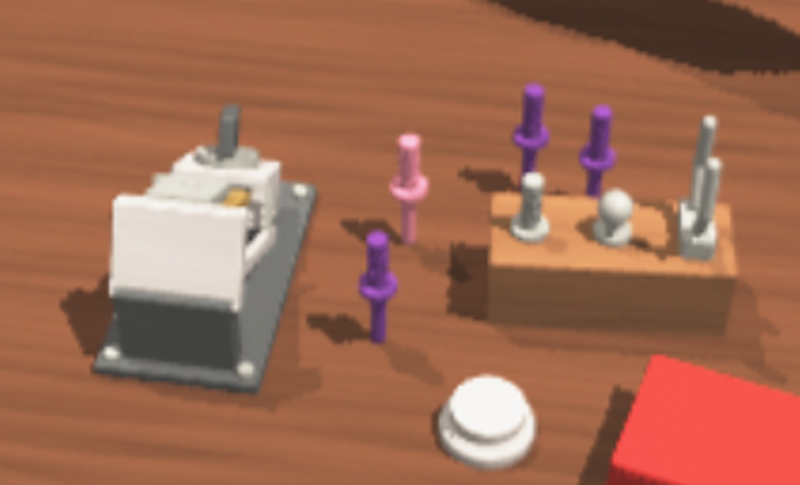

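View pics/t2.png

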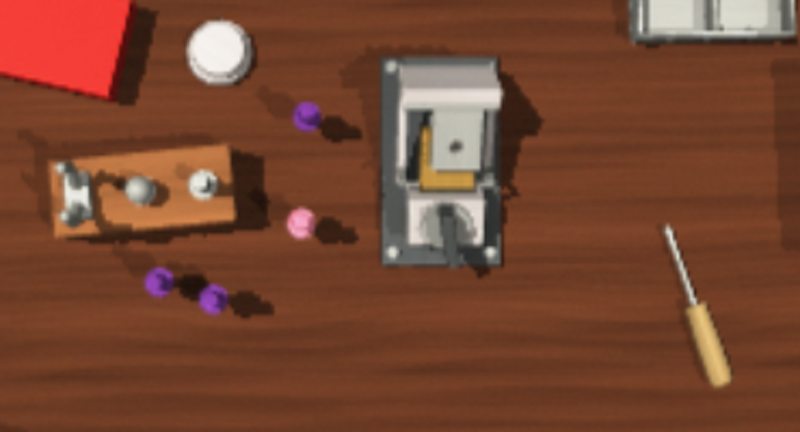

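The scene view shows the jig at left, the grey pin at (530,210) in the stand's hole nearest the jig, then the plug and pliers. The top view shows the pin at (203,184), the yoke hole at (456,147), and the plate corners at roughly (382,57), (499,57), (501,265) and (383,265).

```bash
cat > h.py <<'E'
from bench import bot
import numpy as np,cv2
from scipy.spatial.transform import Rotation as Ro
def cam(name,st=None):
    c=bot.camera_info(name);K=c["intrinsics"]
    if name!="wrist": return K,c["R"],c["t"]
    T=np.eye(4);T[:3,:3]=st["tool_rot"];T[:3,3]=st["ee_pos"]
    W=np.linalg.inv(T@c["hand_eye"]);return K,W[:3,:3],W[:3,3]
def ray(C,uv):
    K,R,t=C;d=R.T@np.linalg.inv(K)@np.array([*uv,1.]);return -R.T@t,d
def onz(C,uv,z):
    o,d=ray(C,uv);return o+d*(z-o[2])/d[2]
def proj(C,P):
    K,R,t=C;p=(np.atleast_2d(P)@R.T+t)@K.T;return p[:,:2]/p[:,2:]
def jigframe(jx,jy,yaw):
    "cradle rotation"
    return Ro.from_euler("z",yaw).as_matrix()@Ro.from_euler("y",-np.pi/6).as_matrix()
E
python3 - <<'E'
from h import *
C=cam("top")
f=lambda p:((270+p[0]*370/800)*.64,(220+p[1]*200/432)*.64)
for n,p,z in[("c1",(382,57),.012),("c2",(499,57),.012),("c3",(501,265),.012),("c4",(383,265),.012),("pin top",(202,179),.124),("pincol",(203,187),.075),("plug",(141,188),.158),("s1",(52,162),.07),("s2",(230,146),.07),("s3",(235,220),.07),("s4",(55,238),.07),("hole",(456,147),.12)]:
    print(n,onz(C,f(p),z).round(4))
E
```

```text
c1 [ 0.6761 -0.0508  0.012 ]
c2 [ 0.6732 -0.1796  0.012 ]
c3 [ 0.4448 -0.1742  0.012 ]
c4 [ 0.4475 -0.0458  0.012 ]
pin top [0.5392 0.1413 0.124 ]
pincol [0.5336 0.1441 0.075 ]
plug [0.5297 0.1989 0.158 ]
s1 [0.5637 0.303  0.07  ]
s2 [0.5765 0.1153 0.07  ]
s3 [0.4985 0.1115 0.07  ]
s4 [0.4837 0.3004 0.07  ]
hole [ 0.5663 -0.1164  0.12  ]
```

```bash
cat >> h.py <<'E'
def plan(p,R,n,hand=1):
    """rows from the measured pose to (p,R) in n rows"""
    s=bot.state();p0,R0=s["ee_pos"],s["tool_rot"];w=(Ro.from_matrix(R0.T@R)).as_rotvec()
    dp=(np.array(p)-p0)/n;Rc=R0
    for i in range(n):
        print([(Rc.T@dp).round(4).tolist(),np.degrees(w/n).round(2).tolist(),hand]);Rc=Rc@Ro.from_rotvec(w/n).as_matrix()
def toolR(yaw,spin=0):
    "tool z along -bore z; spin (rad) about tool z, spin 0: x = -bore x"
    B=jigframe(0,0,yaw);return np.c_[-B[:,0],B[:,1],-B[:,2]]@Ro.from_euler("z",spin).as_matrix()
E
python3 -c "
from h import *
plan([.44,-.11,.34],toolR(-.022),18)"
```

```text
[[-0.0249, -0.0279, -0.0053], [-0.32, -1.65, -1.2], 1]
[[-0.0244, -0.0284, -0.0047], [-0.32, -1.65, -1.2], 1]
[[-0.024, -0.0289, -0.0042], [-0.32, -1.65, -1.2], 1]
[[-0.0235, -0.0293, -0.0037], [-0.32, -1.65, -1.2], 1]
[[-0.0229, -0.0298, -0.0032], [-0.32, -1.65, -1.2], 1]
[[-0.0224, -0.0302, -0.0027], [-0.32, -1.65, -1.2], 1]
[[-0.0218, -0.0307, -0.0022], [-0.32, -1.65, -1.2], 1]
[[-0.0212, -0.0311, -0.0018], [-0.32, -1.65, -1.2], 1]
[[-0.0206, -0.0316, -0.0013], [-0.32, -1.65, -1.2], 1]
[[-0.02, -0.032, -0.0009], [-0.32, -1.65, -1.2], 1]
[[-0.0193, -0.0324, -0.0005], [-0.32, -1.65, -1.2], 1]
[[-0.0187, -0.0328, -0.0002], [-0.32, -1.65, -1.2], 1]
[[-0.018, -0.0332, 0.0002], [-0.32, -1.65, -1.2], 1]
[[-0.0173, -0.0335, 0.0005], [-0.32, -1.65, -1.2], 1]
[[-0.0166, -0.0339, 0.0008], [-0.32, -1.65, -1.2], 1]
[[-0.0158, -0.0342, 0.0011], [-0.32, -1.65, -1.2], 1]
[[-0.0151, -0.0346, 0.0013], [-0.32, -1.65, -1.2], 1]
[[-0.0143, -0.0349, 0.0015], [-0.32, -1.65, -1.2], 1]
```

Call:
drive_tool --targets '[[[-0.025,-0.028,-0.005],[-0.3,-1.65,-1.2],1],[[-0.0245,-0.0285,-0.005],[-0.3,-1.65,-1.2],1],[[-0.024,-0.029,-0.004],[-0.3,-1.65,-1.2],1],[[-0.0235,-0.0295,-0.004],[-0.3,-1.65,-1.2],1],[[-0.023,-0.03,-0.003],[-0.3,-1.65,-1.2],1]]'

```text
clock: 1.3
ee_pos: [0.2869, 0.3485, 0.2721]
tool_rot: [[-0.944, 0.295, 0.145], [0.295, 0.955, -0.025], [-0.146, 0.019, -0.989]]
wrist_force: [1.1, -0.1, 0.3]
opening: 0.0853
grip_force: 0.0
```

Call:
drive_tool --targets '[[[-0.0225,-0.03,-0.003],[-0.3,-1.65,-1.2],1],[[-0.022,-0.0305,-0.002],[-0.3,-1.65,-1.2],1],[[-0.021,-0.031,-0.002],[-0.3,-1.65,-1.2],1],[[-0.0205,-0.0315,-0.001],[-0.3,-1.65,-1.2],1],[[-0.02,-0.032,-0.001],[-0.3,-1.65,-1.2],1]]'

```text
clock: 1.8
ee_pos: [0.3459, 0.1721, 0.2989]
tool_rot: [[-0.939, 0.19, 0.287], [0.188, 0.981, -0.035], [-0.289, 0.022, -0.957]]
wrist_force: [0.6, -0.5, -0.2]
opening: 0.0851
grip_force: 0.0
```

Call:
drive_tool --targets '[[[-0.0195,-0.0325,0],[-0.3,-1.65,-1.2],1],[[-0.0185,-0.033,0],[-0.3,-1.65,-1.2],1],[[-0.018,-0.033,0],[-0.3,-1.65,-1.2],1],[[-0.017,-0.0335,0],[-0.3,-1.65,-1.2],1],[[-0.0165,-0.034,0.001],[-0.3,-1.65,-1.2],1]]'

```text
clock: 2.3
ee_pos: [0.3997, 0.0114, 0.3229]
tool_rot: [[-0.907, 0.095, 0.411], [0.091, 0.995, -0.029], [-0.411, 0.011, -0.911]]
wrist_force: [1.0, 1.1, 0.8]
opening: 0.0859
grip_force: 0.0
```

Call:
drive_tool --targets '[[[-0.016,-0.034,0.001],[-0.3,-1.65,-1.2],1],[[-0.015,-0.0345,0.001],[-0.3,-1.65,-1.2],1],[[-0.0145,-0.035,0.001],[-0.3,-1.65,-1.2],1],[[0,0,0],[0,0,0],1]]'

```text
clock: 2.7
ee_pos: [0.4204, -0.0515, 0.3307]
tool_rot: [[-0.89, 0.062, 0.452], [0.058, 0.998, -0.022], [-0.452, 0.006, -0.892]]
wrist_force: [0.1, 0.7, -0.4]
opening: 0.0854
grip_force: 0.0
```

Run:
```python
from h import *
s=bot.state();a=bot.capture("wrist");np.savez("w1",a=a,p=s["ee_pos"],R=s["tool_rot"])
print(s["ee_pos"],s["tool_rot"],toolR(-.022),s["joint_positions"])
cv2.imwrite("pics/w1.png",cv2.resize(a[...,::-1],(800,600),interpolation=cv2.INTER_CUBIC))
```

```text
[ 0.42038426 -0.05151249  0.33070896] [[-0.88993481  0.06216624  0.45183116]
 [ 0.05836316  0.99804486 -0.02236519]
 [-0.45233812  0.00646673 -0.89182308]] [[-0.86581583  0.02199823  0.499879  ]
 [ 0.01905102  0.99975801 -0.01099911]
 [-0.5         0.         -0.8660254 ]] [ 0.18839209  0.214804   -0.185308    2.26120401  0.26695897  0.20654476
  1.27509173]
```

View pics/w1.png

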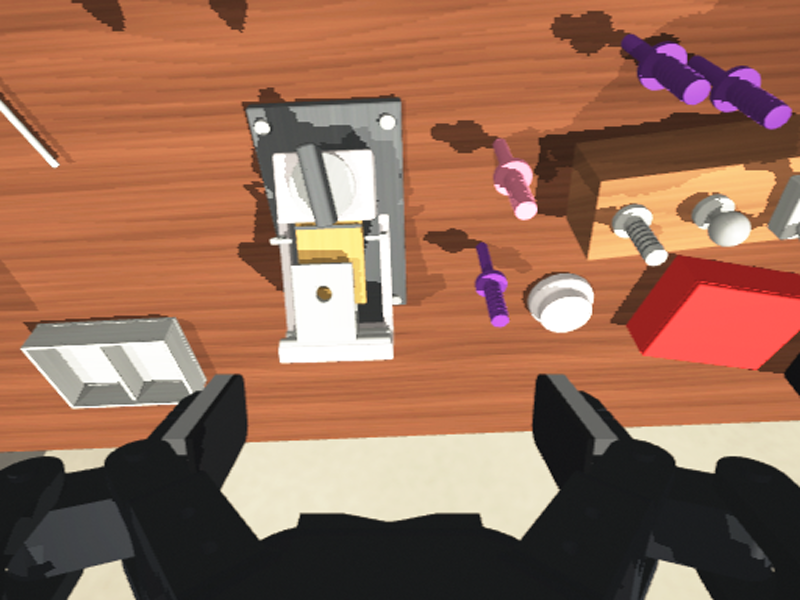

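The wrist view shows the yoke hole at (324,294), the upper ear's front edge at (293–352,263), the wing bar from (308,147) to (328,225) and the pin grip's top at (656,256). Next I take a closer look along the bore axis.

```bash
python3 -c "
from h import *
plan([.489,-.115,.214],toolR(-.022),7)"
```

```text
[[-0.0018, -0.0088, 0.0195], [-0.1, -0.45, -0.3], 1]
[[-0.0016, -0.0089, 0.0195], [-0.1, -0.45, -0.3], 1]
[[-0.0014, -0.0089, 0.0195], [-0.1, -0.45, -0.3], 1]
[[-0.0012, -0.0089, 0.0195], [-0.1, -0.45, -0.3], 1]
[[-0.001, -0.009, 0.0195], [-0.1, -0.45, -0.3], 1]
[[-0.0008, -0.009, 0.0195], [-0.1, -0.45, -0.3], 1]
[[-0.0006, -0.009, 0.0195], [-0.1, -0.45, -0.3], 1]
```

Call:
drive_tool --targets '[[[-0.002,-0.009,0.0195],[-0.1,-0.45,-0.3],1],[[-0.0015,-0.009,0.0195],[-0.1,-0.45,-0.3],1],[[-0.0015,-0.009,0.0195],[-0.1,-0.45,-0.3],1],[[-0.001,-0.009,0.0195],[-0.1,-0.45,-0.3],1]]'

```text
clock: 3.15
ee_pos: [0.4633, -0.0863, 0.2733]
tool_rot: [[-0.886, 0.031, 0.463], [0.029, 1.0, -0.01], [-0.463, 0.005, -0.887]]
wrist_force: [1.2, 0.1, -0.3]
opening: 0.0857
grip_force: 0.0
```

Call:
drive_tool --targets '[[[-0.001,-0.009,0.0195],[-0.1,-0.45,-0.3],1],[[-0.001,-0.009,0.0195],[-0.1,-0.45,-0.3],1],[[-0.0005,-0.009,0.0195],[-0.1,-0.45,-0.3],1],[[0,0,0],[0,0,0],1]]'

```text
clock: 3.55
ee_pos: [0.5035, -0.1196, 0.244]
tool_rot: [[-0.888, 0.013, 0.46], [0.016, 1.0, 0.003], [-0.459, 0.01, -0.888]]
wrist_force: [-0.9, -0.3, -0.2]
opening: 0.0855
grip_force: 0.0
```

Run:
```python
from h import *
s=bot.state();a=bot.capture("wrist");np.savez("w2",a=a,p=s["ee_pos"],R=s["tool_rot"])
print(s["ee_pos"],s["tool_rot"],s["joint_positions"])
cv2.imwrite("pics/w2.png",cv2.resize(a[:288,64:448,::-1],(800,600),interpolation=cv2.INTER_CUBIC))
```

```text
[ 0.50345367 -0.11955884  0.24397361] [[-0.88806408  0.01296934  0.45953671]
 [ 0.01592333  0.99986996  0.0025532 ]
 [-0.45944384  0.00958476 -0.88815511]] [ 3.57349159e-01  5.18151571e-01 -1.98455407e-01  2.16264771e+00
  3.33873306e-01  1.14459782e-03  1.42944003e+00]
```

View pics/w2.png

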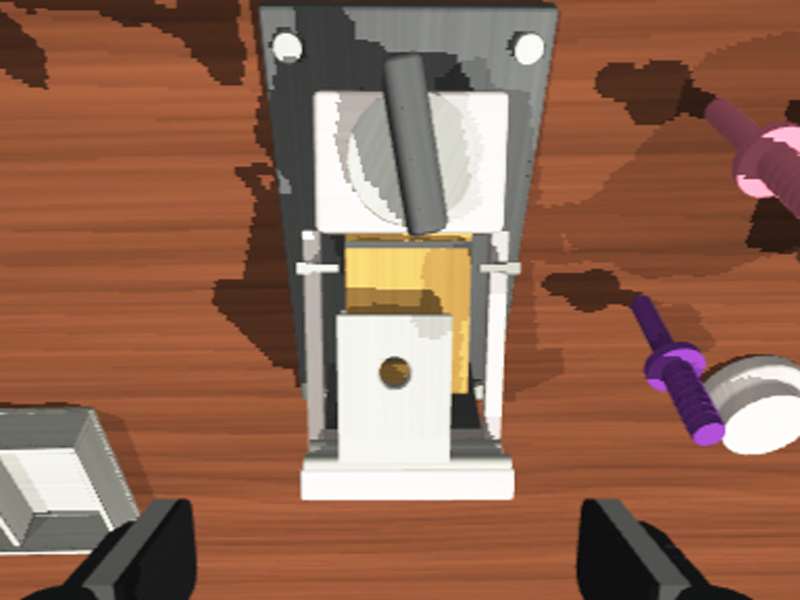

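```bash
cat > fk.py <<'E'
import numpy as np, itertools
from scipy.spatial.transform import Rotation as Ro
from scipy.optimize import least_squares
ax=[np.array(v,float) for v in([0,0,1],[0,1,0])*3+([0,0,1],)]
def frames(q,sg):
    R=np.eye(3);out=[R]
    for i in range(7):
        R=R@Ro.from_rotvec(ax[i]*sg[i]*q[i]).as_matrix();out.append(R)
    return out
E
cat > fit.py <<'E'
from fk import *
D=[([-1.20569296,0.70702491,-0.02764904,1.48492619,0.02198766,0.95089924,-0.07547991],[0.22741156,0.52788774,0.24488915],[[-9.18404623e-01,3.95642267e-01,-3.80957400e-04],[3.95642450e-01,9.18404204e-01,-8.77338697e-04],[2.76060638e-06,-9.56474834e-04,-9.99999543e-01]]),
([0.18839209,0.214804,-0.185308,2.26120401,0.26695897,0.20654476,1.27509173],[0.42038426,-0.05151249,0.33070896],[[-0.88993481,0.06216624,0.45183116],[0.05836316,0.99804486,-0.02236519],[-0.45233812,0.00646673,-0.89182308]]),
([3.57349159e-01,5.18151571e-01,-1.98455407e-01,2.16264771,3.33873306e-01,1.14459782e-03,1.42944003],[0.50345367,-0.11955884,0.24397361],[[-0.88806408,0.01296934,0.45953671],[0.01592333,0.99986996,0.0025532],[-0.45944384,0.00958476,-0.88815511]])]
best=[]
for sg in itertools.product([1,-1],repeat=7):
    F=[frames(q,sg) for q,_,_ in D]
    E=[f[7].T@np.array(R) for f,(_,_,R) in zip(F,D)]
    M=Ro.from_matrix(E).mean().as_matrix()
    best.append((sum(np.linalg.norm(e-M) for e in E),sg,M))
best.sort(key=lambda b:b[0])
for b in best[:3]:print(round(b[0],4),b[1],b[2].round(3).tolist())
e,sg,M=best[0]
A=[];y=[]
for q,p,R in D:
    f=frames(q,sg)
    A.append(np.c_[f[0][:,2],f[3][:,0],f[3][:,2],f[5][:,0]*0+f[5][:,2],f[7][:,2]]);y+=p
A=np.vstack(A);x,res,rk,sv=np.linalg.lstsq(A,np.array(y),rcond=None);print(x,A@x-y)
A2=A[:,[0,2,3,4]];x,*_=np.linalg.lstsq(A2,np.array(y),rcond=None);print(x,A2@x-y)
E
python3 fit.py
```

```text
0.0 (-1, 1, -1, 1, -1, 1, -1) [[0.0, -1.0, 0.0], [1.0, 0.0, -0.0], [0.0, 0.0, 1.0]]
0.347 (1, 1, 1, 1, -1, 1, 1) [[0.664, 0.747, 0.018], [-0.748, 0.664, 0.025], [0.006, -0.03, 1.0]]
0.4946 (1, 1, -1, 1, -1, 1, 1) [[0.787, 0.603, -0.132], [-0.615, 0.782, -0.097], [0.045, 0.157, 0.987]]
[ 0.25781917 -0.01774307  0.56978692  0.27138959  0.30617705] [-0.02794707  0.0135406  -0.00639283 -0.01168363  0.02903805  0.00176443
  0.01122642  0.02436929  0.00462839]
[0.25276677 0.55800551 0.26453679 0.28665399] [-0.02812825  0.01390946 -0.00841414 -0.00987467  0.02978506  0.00426603
  0.00901291  0.02433328  0.00414811]
```

The close view shows the hole at (395,372), the upper ear from (337,314) to (450,460), the pointers on row 268, the rib on row 243 (about 11 mm short), and the bar from (404,55) to (428,233). Joint 6 is at its limit of 0, so the wrist has to be flipped (j5 to π).

```bash
cat > m.py <<'E'
from h import *
from scipy.optimize import least_squares
w1=np.load("w1.npz");w2=np.load("w2.npz")
C1=cam("wrist",dict(ee_pos=w1["p"],tool_rot=w1["R"]));C2=cam("wrist",dict(ee_pos=w2["p"],tool_rot=w2["R"]));C3=cam("top")
f1=lambda p:np.array(p)*.64
f2=lambda p:np.array(p)/2.08333+[64,0]
f3=lambda p:np.array([(270+p[0]*370/800)*.64,(220+p[1]*200/432)*.64])
obs=[(C1,f1((324,294)),(0,0,0)),(C2,f2((395,372)),(0,0,0)),(C3,f3((456,147)),(0,0,0)),
(C2,f2((337,314)),(-.025,-.025,0)),(C2,f2((452,314)),(-.025,.025,0)),(C2,f2((450,460)),(.03,.025,0)),(C2,f2((338,460)),(.03,-.025,0)),
(C1,f1((293,264)),(-.025,-.025,0)),(C1,f1((352,263)),(-.025,.025,0))]
pl=[(C2,f2((260,6)),-1),(C2,f2((557,6)),1),(C1,f1((245,102)),-1),(C1,f1((402,98)),1)]
def res(v):
    B=jigframe(0,0,v[3]);r=[]
    for C,uv,b in obs:r+=list(proj(C,v[:3]+B@np.array(b))[0]-uv)
    J=Ro.from_euler("z",v[3]).as_matrix()
    for C,uv,s in pl:   # plate front corners: jig y relative = +-65, x unknown v[4], nominal y centre = P.y - d
        r+=list(proj(C,np.array([v[0],v[1],0])+J@np.array([v[4],s*.065-v[5],.012]))[0]-uv)
    return np.array(r)
s=least_squares(res,[.566,-.116,.12,-.022,-.12,0],loss="soft_l1")
print(s.x.round(4));print(res(s.x).reshape(-1,2).round(1).tolist())
P=s.x[:3];B=jigframe(0,0,s.x[3])
def onb(C,uv,zb):
    o,d=ray(C,uv);o=B.T@(o-P);d=B.T@d;return o+d*(zb-o[2])/d[2]
for z in(.0,.01,.02,.03):
  print(z,"bar",[onb(C,g(p),z)[:2].round(4).tolist() for C,g,p in[(C2,f2,(404,57)),(C2,f2,(428,231)),(C1,f1,(308,148)),(C1,f1,(329,225))]],
   "disc",onb(C2,f2((411,160)),z)[:2].round(4))
print("ptr",onb(C2,f2((318,268)),-.01).round(4),onb(C2,f2((500,268)),-.01).round(4),"rib",onb(C2,f2((408,243)),-.014).round(4))
E
python3 m.py
```

```text
[ 0.5666 -0.1145  0.1133 -0.02   -0.1196 -0.0067]
[[-0.8, -0.1], [0.0, 0.4], [-0.8, 0.1], [-0.0, 0.7], [0.8, 0.7], [0.3, -10.2], [0.4, -10.1], [-1.5, 0.9], [-0.8, 0.1], [-1.0, -1.0], [2.8, -0.1], [-0.1, 3.5], [-0.2, 1.5]]
0.0 bar [[-0.1263, 0.0029], [-0.0601, 0.0134], [-0.1173, -0.0035], [-0.0568, 0.0091]] disc [-0.088   0.0061]
0.01 bar [[-0.1236, 0.0025], [-0.0597, 0.0127], [-0.1163, -0.0017], [-0.0574, 0.0105]] disc [-0.0867  0.0056]
0.02 bar [[-0.1208, 0.0022], [-0.0594, 0.0119], [-0.1154, 0.0], [-0.058, 0.0119]] disc [-0.0853  0.0051]
0.03 bar [[-0.1181, 0.0018], [-0.0591, 0.0112], [-0.1144, 0.0018], [-0.0586, 0.0133]] disc [-0.084   0.0046]
ptr [-0.0447 -0.0336 -0.01  ] [-0.0447  0.046  -0.01  ] rib [-0.0554  0.0058 -0.014 ]
```

Call:
drive_tool --targets '[[[0,0,-0.005],[5,0,0],1],[[0,0,-0.005],[7,0,0],1],[[0,0,0],[7,-1,0],1],[[0,0,0],[0,-4,0],1],[[0,0,0],[0,-4,0],1]]'

```text
clock: 4.1
ee_pos: [0.5221, -0.1196, 0.29]
tool_rot: [[-0.856, 0.081, 0.511], [-0.001, 0.987, -0.158], [-0.517, -0.136, -0.845]]
wrist_force: [0.2, -0.2, -0.3]
opening: 0.0857
grip_force: 0.0
```

```bash
python3 -c "
from h import *
s=bot.state();print(s['joint_positions'].round(3),s['ee_pos'],s['tool_rot'].round(3))"
```

```text
[-2.100e-02  4.490e-01  2.020e-01  2.141e+00  1.480e-01  1.000e-03
  1.516e+00] [ 0.52211622 -0.1195889   0.2900393 ] [[-0.856  0.081  0.511]
 [-0.001  0.987 -0.158]
 [-0.517 -0.136 -0.845]]
```

```bash
cat > fit2.py <<'E'
exec(open("fit.py").read().split("best=[]")[0])
D.append(([-2.100e-02,4.490e-01,2.020e-01,2.141,1.480e-01,1.0e-03,1.516],[0.52211622,-0.1195889,0.2900393],None))
sg=(-1,1,-1,1,-1,1,-1)
F=[frames(q,sg) for q,_,_ in D];y=np.hstack([d[1] for d in D])
cols={}
for n,i,a in[("z0",0,2),("x1",1,0),("y1",1,1),("x2",2,0),("x3",3,0),("z3",3,2),("y3",3,1),("x4",4,0),("x5",5,0),("y5",5,1),("z5",5,2),("x6",6,0),("z7",7,2),("x7",7,0),("y7",7,1)]:
    cols[n]=np.hstack([f[i][:,a] for f in F])
base=["z0","z3","z5","z7"];ext=[c for c in cols if c not in base];out=[]
for k in(1,2,3):
  for e in itertools.combinations(ext,k):
    A=np.c_[tuple(cols[c] for c in base+list(e))];x,*_=np.linalg.lstsq(A,y,rcond=None)
    out.append((np.abs(A@x-y).max(),k,e,x.round(4).tolist()))
out.sort(key=lambda o:o[0])
for k in(1,2,3):
  for o in [o for o in out if o[1]==k][:4]:print(o)
E
python3 fit2.py
```

```text
(np.float64(0.002151643580191487), 1, ('y3',), [0.3115, 0.5217, 0.289, 0.2947, -0.0318])
(np.float64(0.004957577814425407), 1, ('y1',), [0.317, 0.5192, 0.2921, 0.2964, -0.0318])
(np.float64(0.005455596782216077), 1, ('y5',), [0.3028, 0.5168, 0.292, 0.2816, -0.0324])
(np.float64(0.027747074632026192), 1, ('x5',), [0.4751, 0.535, 0.355, 0.3692, 0.0959])
(np.float64(0.00011544138388183689), 2, ('y1', 'y3'), [0.3133, 0.5208, 0.2901, 0.2953, -0.01, -0.0219])
(np.float64(0.0015759935809243064), 2, ('y1', 'y5'), [0.3105, 0.5178, 0.2922, 0.2892, -0.0168, -0.0157])
(np.float64(0.0018055844574266233), 2, ('x3', 'y3'), [0.3122, 0.524, 0.2905, 0.2982, -0.0036, -0.0318])
(np.float64(0.0018280154191606113), 2, ('y3', 'y5'), [0.3144, 0.5234, 0.288, 0.2993, -0.0429, 0.0114])
(np.float64(8.988265324136324e-05), 3, ('y1', 'y3', 'y7'), [0.3134, 0.5208, 0.29, 0.2954, -0.01, -0.022, 0.0001])
(np.float64(9.044597618190764e-05), 3, ('y1', 'x2', 'y3'), [0.3133, 0.521, 0.2901, 0.2954, -0.01, -0.0002, -0.022])
(np.float64(9.20118904820244e-05), 3, ('x1', 'y1', 'y3'), [0.3134, 0.5211, 0.2902, 0.2955, -0.0003, -0.01, -0.022])
(np.float64(9.391341173381473e-05), 3, ('y1', 'y3', 'x4'), [0.3136, 0.5208, 0.2902, 0.2954, -0.01, -0.022, 0.0002])
```

```bash
cat >> fk.py <<'E'
SG=(-1,1,-1,1,-1,1,-1);M=np.array([[0,-1.,0],[1,0,0],[0,0,1]])
LO=np.array([-2.71,-.32,-1.57,0,-1.46,0,-2.83]);HI=np.array([2.71,2.16,1.52,2.45,4.6,2.02,2.83])
def fk(q):
    f=frames(q,SG)
    p=.3133*f[0][:,2]-.01*f[1][:,1]-.0219*f[3][:,1]+.5208*f[3][:,2]+.2901*f[5][:,2]+.2953*f[7][:,2]
    return p,f[7]@M
def err(q,p,R):
    a,b=fk(q);return np.r_[p-a,.3*Ro.from_matrix(R@b.T).as_rotvec()]
def ik(p,R,q0,w=.003):
    s=least_squares(lambda q:np.r_[err(q,p,R)*100,w*(q-q0)],np.clip(q0,LO+.02,HI-.02),bounds=(LO+.01,HI-.01))
    return s.x,np.linalg.norm(err(s.x,p,R))
E
cat > g.py <<'E'
from h import *
from fk import *
P=np.array([.5666,-.1145,.1133]);YAW=-.02;B=jigframe(0,0,YAW)
def tgt(b,spin=0):return P+B@np.array(b),toolR(YAW,spin)
if __name__=="__main__":
  rng=np.random.default_rng(0)
  for n,(p,R) in dict(knob=tgt([-.0875,.0066,.022],-.17),knobE=tgt([-.0875,.0066,.022],.75),hi=tgt([0,0,.1]),home=tgt([0,0,.03])).items():
    S=[]
    for i in range(60):
        q,e=ik(p,R,rng.uniform(LO,HI),1e-4)
        if e<1e-3:S.append(q)
    S=np.array(S);print(n,p.round(3),len(S));print(S[np.argsort(S[:,4])][::max(1,len(S)//7)].round(2))
E
python3 g.py
```

```text
knob [ 0.48  -0.106  0.089] 31
[[ 0.83  1.33 -1.46  2.44  2.03  1.37  0.01]
 [ 0.79  1.22 -1.27  2.44  2.12  1.2  -0.1 ]
 [ 0.77  1.18 -1.19  2.44  2.17  1.13 -0.16]
 [ 0.73  1.13 -1.08  2.44  2.24  1.06 -0.24]
 [ 0.73  1.13 -1.08  2.44  2.24  1.05 -0.24]
 [ 0.73  1.13 -1.08  2.44  2.24  1.05 -0.24]
 [ 0.73  1.13 -1.08  2.44  2.24  1.05 -0.24]
 [ 0.73  1.13 -1.08  2.44  2.24  1.05 -0.24]]
knobE [ 0.48  -0.106  0.089] 36
[[ 0.83  1.33 -1.47  2.44  2.02  1.38 -0.91]
 [ 0.77  1.18 -1.19  2.44  2.17  1.14 -1.08]
 [ 0.76  1.17 -1.18  2.44  2.18  1.13 -1.09]
 [ 0.73  1.13 -1.09  2.44  2.24  1.06 -1.15]
 [ 0.73  1.13 -1.08  2.44  2.24  1.05 -1.16]
 [ 0.73  1.13 -1.08  2.44  2.24  1.05 -1.16]
 [ 0.73  1.13 -1.08  2.44  2.24  1.05 -1.16]
 [ 0.73  1.13 -1.08  2.44  2.24  1.05 -1.16]]
hi [ 0.517 -0.114  0.2  ] 39
[[ 0.89  1.03 -1.49  2.22  1.73  1.08  0.08]
 [ 0.83  0.88 -1.21  2.22  1.8   0.8  -0.01]
 [ 0.73  0.76 -0.93  2.23  1.92  0.57 -0.14]
 [ 0.59  0.69 -0.66  2.23  2.14  0.39 -0.37]
 [ 0.48  0.65 -0.46  2.23  2.42  0.29 -0.66]
 [ 0.44  0.64 -0.39  2.23  2.55  0.27 -0.8 ]
 [ 0.36  0.63 -0.26  2.24  2.86  0.24 -1.11]
 [ 0.23  0.63 -0.03  2.24  3.44  0.25 -1.69]]
home [ 0.552 -0.114  0.139] 24
[[ 0.85  1.25 -1.52  2.16  1.86  1.25  0.12]
 [ 0.83  1.16 -1.39  2.16  1.88  1.1   0.07]
 [ 0.63  0.9  -0.81  2.17  2.13  0.6  -0.29]
 [ 0.61  0.88 -0.77  2.17  2.16  0.57 -0.33]
 [ 0.5   0.83 -0.56  2.17  2.38  0.45 -0.58]
 [ 0.43  0.81 -0.42  2.18  2.57  0.39 -0.79]
 [ 0.29  0.79 -0.17  2.18  3.06  0.34 -1.3 ]
 [-0.08  0.86  0.51  2.19  4.02  0.6  -2.34]]
```

```bash
cat > sim.py <<'E'
from g import *
VM=.7*np.array([1.89,1.89,2.57,2.57,3.01,3.01,3.01])
def jac(q):
    p,R=fk(q);J=np.zeros((6,7));h=1e-6
    for i in range(7):
        d=q.copy();d[i]+=h;a,b=fk(d);J[:,i]=np.r_[(a-p)/h,Ro.from_matrix(b@R.T).as_rotvec()/h]
    return J
def solve(q,p,R,lam=.02,it=15):
    q=q.copy()
    for _ in range(it):
        a,b=fk(q);e=np.r_[p-a,Ro.from_matrix(R@b.T).as_rotvec()];J=jac(q)
        q=np.clip(q+J.T@np.linalg.solve(J@J.T+lam**2*np.eye(6),e),LO,HI)
    return q
def run(q,rows,lam=.02,v=0):
    for s,w in rows:
        p,R=fk(q);qn=solve(q,p+R@np.array(s),R@Ro.from_rotvec(np.radians(w)).as_matrix(),lam)
        d=qn-q;k=max(1,(np.abs(d)/VM/.1).max());q=q+d/k
        if v:print(q.round(2),fk(q)[0].round(3),fk(q)[1][:,2].round(2),round(k,2))
    return q
E
python3 - <<'E'
from sim import *
q=np.array([-1.206,.707,-.028,1.485,.022,.951,-.075])
sh=[[-.025,-.028,-.005],[-.0245,-.0285,-.005],[-.024,-.029,-.004],[-.0235,-.0295,-.004],[-.023,-.03,-.003],[-.0225,-.03,-.003],[-.022,-.0305,-.002],[-.021,-.031,-.002],[-.0205,-.0315,-.001],[-.02,-.032,-.001],[-.0195,-.0325,0],[-.0185,-.033,0],[-.018,-.033,0],[-.017,-.0335,0],[-.0165,-.034,.001],[-.016,-.034,.001],[-.015,-.0345,.001],[-.0145,-.035,.001]]
for lam in(.005,.05):print(run(q,[(s,[-.3,-1.65,-1.2]) for s in sh],lam).round(3))
print("actual [0.188,.215,-.185,2.261,.267,.207,1.275]")
q=np.array([.357,.518,-.198,2.163,.334,.001,1.429])
print(run(q,[([0,0,-.005],[5,0,0]),([0,0,-.005],[7,0,0]),([0,0,0],[7,-1,0]),([0,0,0],[0,-4,0]),([0,0,0],[0,-4,0])],.01).round(3),"actual -.021 .449 .202 2.141 .148 .001 1.516")
for t in(20,25,27,30):
  R=toolR(YAW,-.17)@Ro.from_euler("y",30-t,degrees=True).as_matrix()
  for q0 in([.3,1,-.2,2.4,2.8,.5,-1.],[.73,1.13,-1.08,2.4,2.24,1.05,-.24]):
    for dz in(.022,.026):print(t,dz,*[x.round(3) for x in ik(P+B@np.array([-.0875,.0066,dz]),R,np.array(q0))])
E
```

```text
[ 0.178  0.215 -0.183  2.261  0.267  0.208  1.275]
[ 0.179  0.215 -0.188  2.262  0.282  0.209  1.256]
actual [0.188,.215,-.185,2.261,.267,.207,1.275]
[-0.1    0.532  0.351  2.353  0.286  0.     1.38 ] actual -.021 .449 .202 2.141 .148 .001 1.516
20 0.022 [ 0.266  0.852 -0.18   2.296  2.826  0.37  -0.942] 0.0
20 0.026 [ 0.266  0.843 -0.18   2.301  2.826  0.366 -0.942] 0.0
20 0.022 [ 0.687  1.042 -1.023  2.282  1.919  0.868  0.004] 0.0
20 0.026 [ 0.689  1.033 -1.027  2.287  1.913  0.865  0.005] 0.0
25 0.022 [ 0.327  0.885 -0.258  2.375  2.885  0.556 -0.969] 0.0
25 0.026 [ 0.329  0.876 -0.258  2.381  2.884  0.552 -0.969] 0.0
25 0.022 [ 0.708  1.075 -1.045  2.362  2.097  0.94  -0.14 ] 0.0
25 0.026 [ 0.71   1.066 -1.048  2.368  2.092  0.937 -0.141] 0.0
27 0.022 [ 0.347  0.901 -0.28   2.406  2.911  0.632 -0.981] 0.0
27 0.026 [ 0.348  0.892 -0.281  2.412  2.91   0.628 -0.981] 0.0
27 0.022 [ 0.717  1.095 -1.059  2.394  2.159  0.982 -0.185] 0.0
27 0.026 [ 0.719  1.086 -1.063  2.399  2.153  0.979 -0.187] 0.0
30 0.022 [ 0.73   1.128 -1.079  2.44   2.244  1.053 -0.242] 0.0
30 0.026 [ 0.838  1.375 -1.56   2.44   1.978  1.456  0.057] 0.0
30 0.022 [ 0.731  1.128 -1.081  2.44   2.243  1.054 -0.24 ] 0.0
30 0.026 [ 0.838  1.375 -1.56   2.44   1.978  1.456  0.057] 0.0
```

```bash
cat >> sim.py <<'E'
def rows_to(p0,R0,p,R,vmax=.045,wmax=8.):
    w=Ro.from_matrix(R0.T@R).as_rotvec();dp=np.array(p)-p0
    n=int(max(1,np.ceil(np.linalg.norm(dp)/vmax-1e-3),np.ceil(np.degrees(np.linalg.norm(w))/wmax-1e-3)));Rc=R0;o=[]
    for i in range(n):
        o.append(((Rc.T@dp/n).round(4).tolist(),np.degrees(w/n).round(2).tolist()));Rc=Rc@Ro.from_rotvec(w/n).as_matrix()
    return o
def go(q,wps,v=0):
    "simulate way points; returns q and rows"
    al=[]
    for p,R in wps:
        r=rows_to(*fk(q),p,R);al+=r;q=run(q,r,.01)
        if v:print(len(r),q.round(2),fk(q)[0].round(3),fk(q)[1][:,2].round(2))
    return q,al
def tilt(a,b,spin=0):
    "a: outward tilt deg (30 = bore), b: sideways tilt deg of tool z to -y, spin rad"
    return Ro.from_euler("z",YAW).as_matrix()@np.diag([-1.,1,-1])@Ro.from_euler("XYZ",[b,-a,np.degrees(spin)],degrees=True).as_matrix()
E
python3 - <<'E'
from sim import *
q0=bot.state()["joint_positions"]
pc=np.array([.50,-.11,.27])
for s1 in(0,):
 for a1 in(0,-15):
  for b in(30,45,60):
   for sp in (0,.6,-.6):
    for a2 in(30,50):
     q,r=go(q0,[(pc,tilt(a1,0)),(pc,tilt(a1,b,sp)),(pc,tilt(a2,b,sp)),(pc,tilt(30,0,0)),tgt([-.0875,.0066,.06],-.17)])
     e=np.linalg.norm(err(q,*tgt([-.0875,.0066,.06],-.17)));print(a1,b,sp,a2,len(r),q.round(2),round(e,3))
E
```

```text
0 30 0 30 22 [-0.22  0.75  0.85  2.43  1.01  0.    0.95] 0.347
0 30 0 50 28 [-0.21  0.75  0.87  2.44  1.02  0.    0.95] 0.356
0 30 0.6 30 24 [-0.26  0.81  1.01  2.45  1.07  0.    0.9 ] 0.406
0 30 0.6 50 30 [-0.24  0.88  1.14  2.45  1.11  0.    0.95] 0.471
0 30 -0.6 30 27 [-0.05  0.7   0.56  2.43  0.85  0.    1.1 ] 0.282
0 30 -0.6 50 30 [ 0.59  0.78 -0.73  2.41  2.27  0.62 -0.41] 0.039
0 45 0 30 25 [ 0.32  0.59 -0.27  2.3   2.01  0.31 -0.25] 0.106
0 45 0 50 29 [ 0.51  0.83 -0.57  2.45  2.61  0.69 -0.71] 0.023
0 45 0.6 30 28 [-0.08  0.53  0.35  2.35  1.72  0.18 -0.08] 0.217
0 45 0.6 50 35 [-0.15  0.63  0.5   2.37  1.79  0.18 -0.04] 0.257
0 45 -0.6 30 30 [-0.1   0.65  0.59  2.39  1.    0.    0.9 ] 0.259
0 45 -0.6 50 34 [ 0.6   0.82 -0.75  2.44  2.38  0.68 -0.5 ] 0.028
0 60 0 30 29 [ 0.47  0.75 -0.53  2.42  2.47  0.59 -0.63] 0.042
0 60 0 50 33 [ 0.46  0.84 -0.45  2.45  2.77  0.7  -0.85] 0.028
0 60 0.6 30 32 [-0.04  0.52  0.29  2.42  2.07  0.31 -0.43] 0.236
0 60 0.6 50 37 [ 0.05  0.52  0.08  2.38  2.13  0.34 -0.45] 0.174
0 60 -0.6 30 33 [-0.15  0.63  0.64  2.33  1.15  0.    0.72] 0.249
0 
[... 554 characters left out ...]
83 -0.54  2.45  2.66  0.69 -0.75] 0.025
-15 45 0.6 30 32 [ 0.22  0.56 -0.1   2.37  2.15  0.36 -0.48] 0.153
-15 45 0.6 50 38 [ 0.09  0.5   0.07  2.36  2.11  0.31 -0.42] 0.185
-15 45 -0.6 30 32 [-0.1   0.64  0.59  2.37  1.05  0.    0.84] 0.25
-15 45 -0.6 50 36 [ 0.61  0.83 -0.75  2.44  2.37  0.69 -0.5 ] 0.028
-15 60 0 30 32 [ 0.5   0.77 -0.57  2.44  2.48  0.62 -0.63] 0.036
-15 60 0 50 35 [ 0.45  0.84 -0.44  2.45  2.8   0.7  -0.87] 0.029
-15 60 0.6 30 36 [-0.32  0.55  0.49  2.4   2.06  0.32 -0.45] 0.229
-15 60 0.6 50 38 [ 0.38  0.82 -0.32  2.45  2.9   0.68 -0.99] 0.03
-15 60 -0.6 30 35 [0.16 0.54 0.07 2.28 1.6  0.13 0.19] 0.155
-15 60 -0.6 50 38 [ 0.59  0.84 -0.71  2.45  2.46  0.71 -0.57] 0.021
```

Run:
```python
from sim import *
q0=bot.state()["joint_positions"]
pc=np.array([.50,-.11,.27])
q,r=go(q0,[(pc,tilt(0,0)),(pc,tilt(0,45)),(pc,tilt(50,45)),(pc,tilt(30,0))],1)
for a in r:print(a)
```

```text
5 [ 0.2   0.58 -0.08  1.67  0.06  0.89  1.65] [ 0.5  -0.11  0.27] [-0.  0. -1.]
6 [-0.49  0.75  0.43  1.8   0.64  0.9   0.94] [ 0.5  -0.11  0.27] [-0.01 -0.71 -0.71]
7 [-0.56  0.72  0.52  2.34  2.    0.59 -0.41] [ 0.491 -0.134  0.271] [ 0.46 -0.68 -0.57]
7 [ 0.19  0.46 -0.06  2.21  2.31  0.07 -0.59] [ 0.499 -0.112  0.267] [ 0.49 -0.09 -0.87]
([0.0059, 0.0021, 0.0008], [-1.72, 6.24, -0.27])
([0.0057, 0.0021, 0.0015], [-1.72, 6.24, -0.27])
([0.0055, 0.002, 0.0022], [-1.72, 6.24, -0.27])
([0.0052, 0.002, 0.0028], [-1.72, 6.24, -0.27])
([0.0049, 0.0019, 0.0034], [-1.72, 6.24, -0.27])
([0.0, -0.0, -0.0], [7.5, -0.0, 0.0])
([0.0, -0.0, -0.0], [7.5, -0.0, 0.0])
([0.0, -0.0, -0.0], [7.5, -0.0, 0.0])
([0.0, -0.0, -0.0], [7.5, -0.0, 0.0])
([0.0, -0.0, -0.0], [7.5, -0.0, 0.0])
([0.0, -0.0, -0.0], [7.5, -0.0, 0.0])
([0.0, -0.0, -0.0], [0.0, -7.14, 0.0])
([0.0, -0.0, -0.0], [0.0, -7.14, 0.0])
([0.0, -0.0, -0.0], [0.0, -7.14, 0.0])
([0.0, -0.0, -0.0], [0.0, -7.14, 0.0])
([0.0, -0.0, -0.0], [0.0, -7.14, 0.0])
([0.0, -0.0, -0.0], [0.0, -7.14, 0.0])
([0.0, -0.0, -0.0], [0.0, -7.14, 0.0])
([-0.0023, 0.0024, -0.0017], [-6.18, -0.23, 3.33])
([-0.0022, 0.0027, -0.0014], [-6.18, -0.23, 3.33])
([-0.002, 0.0029, -0.0011], [-6.18, -0.23, 3.33])
([-0.0018, 0.0031, -0.0008], [-6.18, -0.23, 3.33])
([-0.0016, 0.0033, -0.0004], [-6.18, -0.23, 3.33])
([-0.0015, 0.0034, -0.0], [-6.18, -0.23, 3.33])
([-0.0013, 0.0035, 0.0003], [-6.18, -0.23, 3.33])
```

Run the first 18 rows.

Call:
drive_tool --targets '[[[0.006,0.002,0.001],[-1.7,6.25,-0.3],1],[[0.0055,0.002,0.0015],[-1.7,6.25,-0.3],1],[[0.0055,0.002,0.002],[-1.7,6.25,-0.3],1],[[0.005,0.002,0.003],[-1.7,6.25,-0.3],1],[[0.005,0.002,0.0035],[-1.7,6.25,-0.3],1]]'

```text
clock: 4.6
ee_pos: [0.4995, -0.1118, 0.2701]
tool_rot: [[-1.0, 0.021, -0.006], [0.021, 1.0, -0.001], [0.006, -0.001, -1.0]]
wrist_force: [-0.7, -0.1, -0.1]
opening: 0.0857
grip_force: 0.0
```

Call:
drive_tool --targets '[[[0,0,0],[7.5,0,0],1],[[0,0,0],[7.5,0,0],1],[[0,0,0],[7.5,0,0],1],[[0,0,0],[7.5,0,0],1],[[0,0,0],[7.5,0,0],1]]'

```text
clock: 5.1
ee_pos: [0.5001, -0.1114, 0.2706]
tool_rot: [[-1.0, 0.016, -0.011], [0.02, 0.789, -0.615], [-0.001, -0.615, -0.789]]
wrist_force: [1.3, 0.2, -1.9]
opening: 0.0856
grip_force: 0.0
```

Call:
drive_tool --targets '[[[0,0,0],[7.5,0,0],1],[[0,0,0],[0,-7,0],1],[[0,0,0],[0,-7,0],1],[[0,0,0],[0,-7,0],1],[[0,0,0],[0,-7,0],1]]'

```text
clock: 5.6
ee_pos: [0.5009, -0.1192, 0.2726]
tool_rot: [[-0.94, 0.023, 0.339], [-0.232, 0.687, -0.689], [-0.249, -0.727, -0.64]]
wrist_force: [0.9, -0.3, -0.3]
opening: 0.0853
grip_force: 0.0
```

Call:
drive_tool --targets '[[[0,0,0],[0,-7,0],1],[[0,0,0],[0,-7,0],1],[[0,0,0],[0,-7,0],1]]'

```text
clock: 5.9
ee_pos: [0.4949, -0.1334, 0.2777]
tool_rot: [[-0.889, 0.035, 0.457], [-0.327, 0.65, -0.686], [-0.32, -0.76, -0.566]]
wrist_force: [-0.4, -1.8, 0.2]
opening: 0.0855
grip_force: 0.0
```

Run:
```python
from sim import *
q0=bot.state()["joint_positions"];print(q0.round(3))
pc=np.array([.51,-.11,.25])
k25=tilt(25,0,-.17)
q,r=go(q0,[(pc,tilt(30,0)),(P+B@np.array([-.0875,.0066,.10]),tilt(20,0,-.17)),(P+B@np.array([-.0875,.0066,.05]),tilt(25,0,-.17)),(P+B@np.array([-.0875,.0066,.022]),tilt(28,0,-.17)),(P+B@np.array([-.0875,.0066,.022]),tilt(28,0,.75))],1)
for a in r:print(a)
```

```text
[-0.606  0.733  0.608  2.327  2.004  0.54  -0.413]
7 [ 0.19  0.5  -0.08  2.21  2.4   0.13 -0.68] [ 0.508 -0.113  0.25 ] [ 0.49 -0.11 -0.86]
3 [ 0.39  0.67 -0.31  2.36  2.56  0.26 -0.65] [ 0.441 -0.105  0.156] [ 0.34 -0.01 -0.94]
2 [ 0.45  0.84 -0.46  2.4   2.64  0.55 -0.71] [ 0.466 -0.106  0.113] [ 0.42 -0.01 -0.91]
1 [ 0.47  0.93 -0.5   2.42  2.69  0.7  -0.74] [ 0.48  -0.106  0.089] [ 0.47 -0.01 -0.88]
7 [ 0.6   1.   -0.77  2.41  2.42  0.81 -1.37] [ 0.48  -0.106  0.089] [ 0.47 -0.01 -0.88]
([-0.0018, 0.0053, 0.0009], [-6.26, -0.18, 3.28])
([-0.0015, 0.0053, 0.0015], [-6.26, -0.18, 3.28])
([-0.0012, 0.0052, 0.0021], [-6.26, -0.18, 3.28])
([-0.0009, 0.005, 0.0026], [-6.26, -0.18, 3.28])
([-0.0006, 0.0047, 0.0031], [-6.26, -0.18, 3.28])
([-0.0003, 0.0044, 0.0036], [-6.26, -0.18, 3.28])
([-0.0001, 0.004, 0.0041], [-6.26, -0.18, 3.28])
([0.0347, 0.0056, 0.0158], [-2.25, 2.99, -2.39])
([0.0336, 0.0064, 0.0178], [-2.25, 2.99, -2.39])
([0.0324, 0.007, 0.0198], [-2.25, 2.99, -2.39])
([-0.0043, -0.0007, 0.0246], [0.42, -2.46, -0.0])
([-0.0032, -0.0005, 0.0248], [0.42, -2.46, -0.0])
([-0.0024, -0.0005, 0.0279], [0.51, -2.96, -0.01])
([0.0, 0.0, -0.0], [-0.0, 0.0, 7.53])
([0.0, 0.0, -0.0], [-0.0, 0.0, 7.53])
([0.0, 0.0, -0.0], [-0.0, 0.0, 7.53])
([0.0, 0.0, -0.0], [-0.0, 0.0, 7.53])
([0.0, 0.0, -0.0], [-0.0, 0.0, 7.53])
([0.0, 0.0, -0.0], [-0.0, 0.0, 7.53])
([0.0, 0.0, -0.0], [-0.0, 0.0, 7.53])
```

Call:
drive_tool --targets '[[[-0.002,0.0055,0.001],[-6.25,-0.2,3.3],1],[[-0.0015,0.0055,0.0015],[-6.25,-0.2,3.3],1],[[-0.001,0.005,0.002],[-6.25,-0.2,3.3],1],[[-0.001,0.005,0.0025],[-6.25,-0.2,3.3],1],[[-0.0005,0.0045,0.003],[-6.25,-0.2,3.3],1]]'

```text
clock: 6.4
ee_pos: [0.5048, -0.1178, 0.2587]
tool_rot: [[-0.873, 0.033, 0.486], [-0.105, 0.962, -0.254], [-0.476, -0.272, -0.836]]
wrist_force: [0.5, 0.1, -0.6]
opening: 0.0852
grip_force: 0.0
```

Call:
drive_tool --targets '[[[-0.0005,0.0045,0.0035],[-6.25,-0.2,3.3],1],[[0,0.004,0.004],[-6.25,-0.2,3.3],1],[[0.0345,0.0055,0.016],[-2.25,3,-2.4],1],[[0.0335,0.0065,0.018],[-2.25,3,-2.4],1],[[0.0325,0.007,0.02],[-2.25,3,-2.4],1]]'

```text
clock: 6.9
ee_pos: [0.4401, -0.1054, 0.1552]
tool_rot: [[-0.93, -0.136, 0.34], [-0.148, 0.989, -0.007], [-0.336, -0.057, -0.94]]
wrist_force: [-0.5, -0.4, -1.4]
opening: 0.0858
grip_force: 0.0
```

Run:
```python
from sim import *
s=bot.state();a=bot.capture("wrist");np.savez("w3",a=a,p=s["ee_pos"],R=s["tool_rot"])
q0=s["joint_positions"];print(q0.round(3),s["ee_pos"],s["tool_rot"].round(3))
cv2.imwrite("pics/w3.png",cv2.resize(a[:288,64:448,::-1],(800,600),interpolation=cv2.INTER_CUBIC))
```

```text
[ 0.39   0.677 -0.318  2.362  2.554  0.265 -0.653] [ 0.4401438  -0.10540851  0.15522264] [[-0.93  -0.136  0.34 ]
 [-0.148  0.989 -0.007]
 [-0.336 -0.057 -0.94 ]]
```

View pics/w3.png

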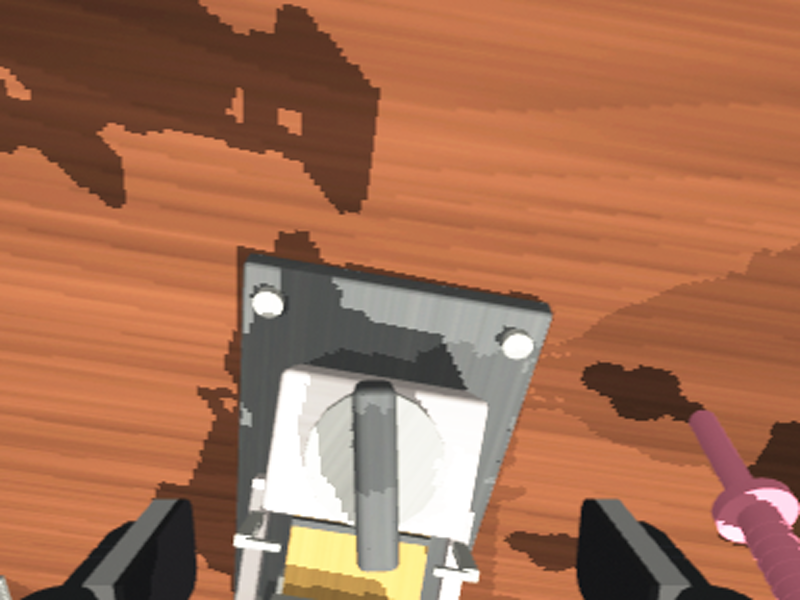

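The bar's top face runs from (375,391) to (377,568), nearly along the fingers' mid-plane. I triangulate it against the earlier views.

```bash
cat >> m.py <<'E'
print("----")
w3=np.load("w3.npz");C3w=cam("wrist",dict(ee_pos=w3["p"],tool_rot=w3["R"]))
def tri(o):
    A=[];b=[]
    for C,uv in o:
        c,d=ray(C,uv);d/=np.linalg.norm(d);M=np.eye(3)-np.outer(d,d);A.append(M);b.append(M@c)
    x=np.linalg.lstsq(np.vstack(A),np.hstack(b),rcond=None)[0];return (B.T@(x-P)).round(4)
e1=[(C1,f1((308,148))),(C2,f2((404,57))),(C3w,f2((375,391)))];e2=[(C1,f1((329,225))),(C2,f2((428,231))),(C3w,f2((377,568)))]
print(tri(e1),tri(e2),tri(e1[1:]),tri(e2[1:]))
for z in(.015,.02,.025,.03,.035):print(z,onb(C3w,f2((375,391)),z)[:2].round(4),onb(C3w,f2((377,568)),z)[:2].round(4))
# plate front corners and hole check in w3
for b in [(0,0,0)]:pass
E
python3 m.py|sed -n '/----/,$p'
```

```text
----
[-0.1155  0.0017  0.0346] [-0.0584  0.0119  0.0309] [-0.116   0.0012  0.0374] [-0.0589  0.0109  0.035 ]
0.015 [-0.1142  0.0015] [-0.0517  0.0125]
0.02 [-0.1146  0.0014] [-0.0535  0.0122]
0.025 [-0.115   0.0013] [-0.0553  0.0118]
0.03 [-0.1155  0.0011] [-0.0571  0.0114]
0.035 [-0.1159  0.001 ] [-0.0589  0.011 ]
```

Run:
```python
from sim import *
q0=bot.state()["joint_positions"]
k=np.array([-.0873,.0065,0])
q,r=go(q0,[(P+B@(k+[0,0,.055]),tilt(25,0,-.175)),(P+B@(k+[0,0,.023]),tilt(28,0,-.175)),(P+B@(k+[0,0,.023]),tilt(28,0,.68))],1)
for a in r:print(a)
```

```text
1 [ 0.44  0.79 -0.43  2.4   2.61  0.48 -0.69] [ 0.457 -0.107  0.124] [ 0.4  -0.01 -0.92]
1 [ 0.47  0.92 -0.5   2.42  2.68  0.69 -0.72] [ 0.478 -0.107  0.091] [ 0.46 -0.01 -0.89]
7 [ 0.6   0.99 -0.76  2.41  2.43  0.8  -1.31] [ 0.479 -0.106  0.09 ] [ 0.47 -0.01 -0.88]
([-0.014, -0.0018, 0.0409], [1.07, -5.51, -0.39])
([-0.0071, -0.0001, 0.0408], [0.63, -4.5, 0.13])
([-0.0, 0.0, 0.0003], [-0.02, -0.04, 7.01])
([-0.0, 0.0, 0.0003], [-0.02, -0.04, 7.01])
([-0.0, 0.0, 0.0003], [-0.02, -0.04, 7.01])
([-0.0, 0.0, 0.0003], [-0.02, -0.04, 7.01])
([-0.0, 0.0001, 0.0003], [-0.02, -0.04, 7.01])
([-0.0, 0.0001, 0.0003], [-0.02, -0.04, 7.01])
([-0.0, 0.0001, 0.0003], [-0.02, -0.04, 7.01])
```

Call:
drive_tool --targets '[[[-0.007,-0.001,0.0205],[0.5,-2.75,-0.2],1],[[-0.007,-0.001,0.0205],[0.5,-2.75,-0.2],1],[[-0.0035,0,0.0205],[0.3,-2.25,0.1],1],[[-0.0035,0,0.0205],[0.3,-2.25,0.1],1],[[0,0,0],[0,0,0],1]]'

```text
clock: 7.45
ee_pos: [0.4938, -0.1051, 0.0873]
tool_rot: [[-0.857, -0.126, 0.5], [-0.151, 0.989, -0.009], [-0.493, -0.083, -0.866]]
wrist_force: [-1.0, -1.0, 0.2]
opening: 0.0853
grip_force: 0.0
```

Run:
```python
from sim import *
s=bot.state();print((B.T@(s["ee_pos"]-P)).round(4),(B.T@s["tool_rot"]).round(3),s["joint_positions"].round(3))
```

```text
[-0.0762  0.0079  0.014 ] [[-0.986 -0.168 -0.   ]
 [-0.168  0.986  0.001]
 [ 0.     0.001 -1.   ]] [ 0.473  0.954 -0.51   2.402  2.712  0.737 -0.746]
```

Call:
drive_tool --targets '[[[0.0055,0,-0.0045],[0,1,0],1],[[0.0055,0,-0.0045],[0,1,0],1],[[0,0,0],[0,0,0],1]]'

```text
clock: 7.75
ee_pos: [0.4793, -0.1078, 0.0926]
tool_rot: [[-0.874, -0.125, 0.47], [-0.151, 0.988, -0.017], [-0.463, -0.086, -0.882]]
wrist_force: [0.8, 0.4, 0.1]
opening: 0.0856
grip_force: 0.0
```

```bash
cat > st.py <<'E'
from sim import *
s=bot.state();print((B.T@(s["ee_pos"]-P)).round(4),(B.T@s["tool_rot"]).round(3).tolist(),s["joint_positions"].round(3),s["wrist_force"].round(1),s["torque"].round(2),s["opening"],s["clock"])
E
python3 st.py
```

```text
[-0.086   0.0049  0.0258] [[-0.985, -0.168, -0.034], [-0.168, 0.986, -0.007], [0.034, -0.002, -0.999]] [ 0.47   0.924 -0.495  2.419  2.687  0.7   -0.738] [0.8 0.4 0.1] [-0.01  0.44  0.02] 0.08562322765317981 7.75
```

Call:
drive_tool --targets '[[[0.001,0.0015,0.003],[0,0,0],1],[[0,0,0],[0,0,0],-1],[[0,0,0],[0,0,0],-1],[[0,0,0],[0,0,0],-1],[[0,0,0],[0,0,0],-1]]' --grip_force 50

```text
clock: 8.25
ee_pos: [0.4801, -0.1065, 0.0878]
tool_rot: [[-0.874, -0.125, 0.47], [-0.15, 0.989, -0.016], [-0.463, -0.084, -0.882]]
wrist_force: [0.1, -0.1, 0.4]
opening: 0.0283
grip_force: 0.0
```

Call:
drive_tool --targets '[[[0,0,0],[0,0,0],-1],[[0,0,0],[0,0,0],-1],[[0,0,0],[0,0,0],-1]]'

```text
clock: 8.55
ee_pos: [0.4801, -0.1074, 0.088]
tool_rot: [[-0.874, -0.123, 0.471], [-0.149, 0.989, -0.018], [-0.463, -0.085, -0.882]]
wrist_force: [-2.0, -6.6, 6.1]
opening: 0.0133
grip_force: 50.0
```

```bash
python3 st.py
```

```text
[-0.0877  0.0054  0.0214] [[-0.985, -0.167, -0.033], [-0.167, 0.986, -0.008], [0.034, -0.002, -0.999]] [ 0.468  0.938 -0.497  2.419  2.689  0.715 -0.741] [-2.  -6.6  6.1] [-0.91  0.42 -0.42] 0.013323799481085032 8.55
```

Call:
drive_tool --targets '[[[0,-0.001,0],[0,0,5],-1],[[0,0,0],[0,0,6],-1],[[0,0,0],[0,0,6],-1],[[0,0,0],[0,0,6],-1],[[0,0,0],[0,0,6],-1]]'

```text
clock: 9.05
ee_pos: [0.4801, -0.1074, 0.0881]
tool_rot: [[-0.823, 0.317, 0.47], [0.352, 0.936, -0.015], [-0.445, 0.153, -0.882]]
wrist_force: [-0.3, -1.5, 2.4]
opening: 0.0136
grip_force: 49.6
```

```bash
python3 st.py
```

```text
[-0.0877  0.0053  0.0215] [[-0.942, 0.335, -0.034], [0.335, 0.942, -0.006], [0.03, -0.017, -0.999]] [ 0.547  0.968 -0.649  2.415  2.533  0.764 -1.084] [-0.3 -1.5  2.4] [0.5  0.25 0.42] 0.013641727194813897 9.05
```

Call:
drive_tool --targets '[[[0,0,0],[0,0,6.5],-1],[[0,0,0],[0,0,6.5],-1],[[0,0,0],[0,0,5.5],-1],[[0,0,0],[0,0,0],-1],[[0,0,0],[0,0,0],-1]]'

```text
clock: 9.55
ee_pos: [0.4801, -0.1074, 0.088]
tool_rot: [[-0.683, 0.559, 0.471], [0.627, 0.779, -0.015], [-0.375, 0.285, -0.882]]
wrist_force: [-3.1, -2.7, 4.3]
opening: 0.0134
grip_force: 52.4
```

```bash
python3 st.py
python3 - <<'E'
from h import *
s=bot.state();a=bot.capture("wrist");np.savez("w4",a=a,p=s["ee_pos"],R=s["tool_rot"])
cv2.imwrite("pics/w4.png",cv2.resize(a[144:,100:420,::-1],(800,600),interpolation=cv2.INTER_CUBIC))
E
```

```text
[-0.0876  0.0053  0.0214] [[-0.789, 0.613, -0.033], [0.613, 0.79, -0.006], [0.023, -0.025, -0.999]] [ 0.592  0.993 -0.744  2.414  2.444  0.807 -1.307] [-3.1 -2.7  4.3] [ 0.76 -0.06  0.38] 0.01341077358986139 9.55
```

View pics/w4.png

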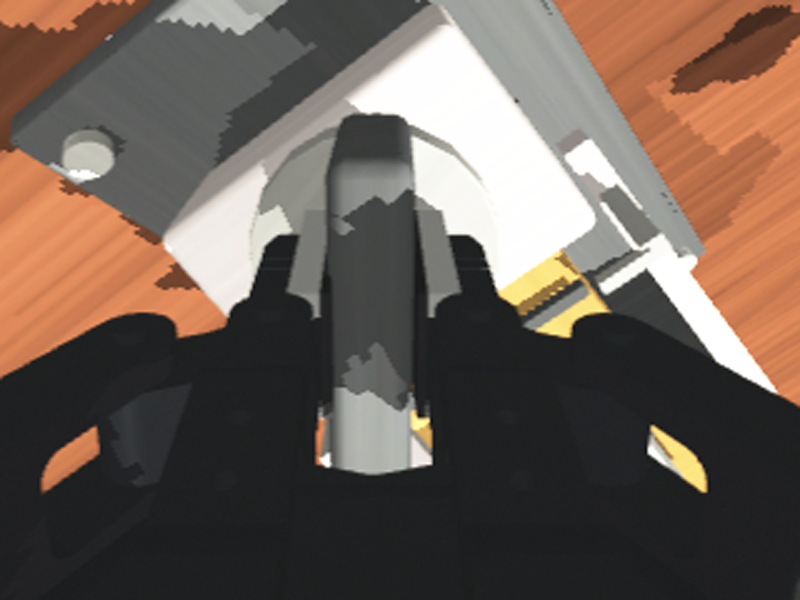

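The bar is gripped. The rib shows as a grey strip from (523,325) to (590,290), next to the pointer, which starts at (602,288). I zoom in there.

Run:
```python
import numpy as np,cv2
a=np.load("w4.npz")["a"]
cv2.imwrite("pics/w4z.png",cv2.resize(a[234:284,300:375,::-1],(750,500),interpolation=cv2.INTER_NEAREST))
from m import *
C=cam("wrist",{k:v for k,v in zip(("ee_pos","tool_rot"),(np.load("w4.npz")["p"],np.load("w4.npz")["R"]))})
for z in(-.008,-.01,-.012,-.014):
  for x in(-.045,):
    print("Z",z,[(((proj(C,P+B@np.array([x,y,z]))[0]-[300,234])*10).round().tolist()) for y in(.0065+.015,.0065+.027,.0065+.032,.0065+.042)])
```

```text
[ 0.5665 -0.1147  0.113  -0.0199 -0.1198 -0.0068]
[[-0.8, -0.1], [0.1, 0.4], [-0.7, 0.1], [0.0, 0.7], [0.7, 0.7], [0.2, -10.3], [0.5, -10.2], [-1.5, 0.9], [-0.8, 0.1], [-0.9, -1.0], [2.9, -0.1], [-0.1, 3.5], [-0.2, 1.5]]
0.0 bar [[-0.1264, 0.0029], [-0.0601, 0.0135], [-0.1174, -0.0034], [-0.0569, 0.0091]] disc [-0.0881  0.0061]
0.01 bar [[-0.1237, 0.0026], [-0.0598, 0.0127], [-0.1164, -0.0017], [-0.0575, 0.0105]] disc [-0.0867  0.0056]
0.02 bar [[-0.1209, 0.0022], [-0.0594, 0.0119], [-0.1155, 0.0], [-0.0581, 0.0119]] disc [-0.0854  0.0051]
0.03 bar [[-0.1182, 0.0018], [-0.0591, 0.0112], [-0.1145, 0.0018], [-0.0586, 0.0133]] disc [-0.0841  0.0046]
ptr [-0.0447 -0.0336 -0.01  ] [-0.0448  0.0461 -0.01  ] rib [-0.0554  0.0058 -0.014 ]
----
[-0.1155  0.0017  0.035 ] [-0.0584  0.0119  0.0314] [-0.116   0.0012  0.0382] [-0.0589  0.0108  0.0356]
0.015 [-0.1141  0.0014] [-0.0514  0.0125]
0.02 [-0.1145  0.0013] [-0.0533  0.0121]
0.025 [-0.1149  0.0012] [-0.0551  0.0117]
0.03 [-0.1154  0.001 ] [-0.0569  0.0113]
0.035 [-0.1158  0.0009] [-0.0587  0.0109]
Z -0.008 [[179.0, 409.0], [355.0, 293.0], [430.0, 244.0], [582.0, 144.0]]
Z -0.01 [[172.0, 391.0], [347.0, 276.0], [421.0, 228.0], [570.0, 129.0]]
Z -0.012 [[166.0, 374.0], [338.0, 260.0], [411.0, 212.0], [559.0, 114.0]]
Z -0.014 [[159.0, 357.0], [330.0, 244.0], [402.0, 196.0], [548.0, 100.0]]
```

View pics/w4z.png

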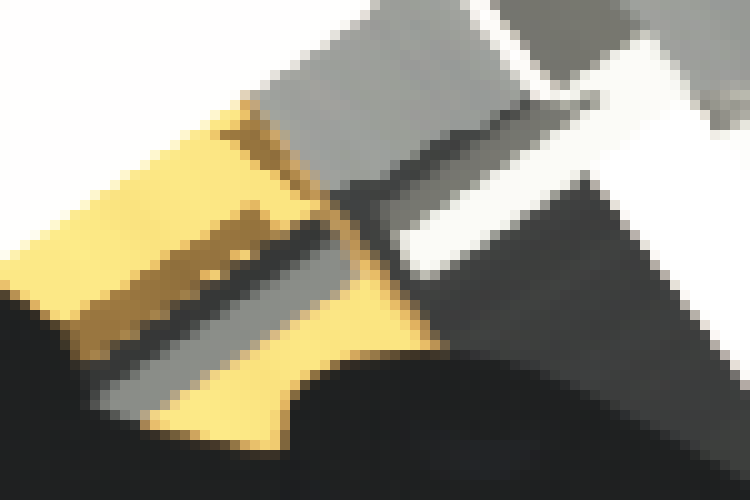

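The rib's top face (centre line from (120,400) to (350,260)) matches the projected x = -45 mm line to within about 0.3 mm, and q is about 1.31. The tongue is in line, so I release, retract and plan the move to the pin.

Run:
```python
from sim import *
q0=bot.state()["joint_positions"]
r0=[([0,0,-.02],[0,3,0])]*5
q1=run(q0,r0,.01,1)
hp=np.array([.53,.14,.26]);up=np.array([.46,-.05,.25])
for sp in(-1.57,1.57,):
  print(sp)
  for via in([],[(up,tilt(0,0,.5))],[(up,tilt(0,20,.5))],[(up,tilt(-10,0,.5))]):
    q,r=go(q1,via+[(hp,tilt(0,0,sp))],0);print(len(r),q.round(2),np.linalg.norm(err(q,hp,tilt(0,0,sp))).round(3))
```

```text
[ 0.61  0.92 -0.73  2.39  2.39  0.66 -1.25] [ 0.47  -0.107  0.105] [ 0.43  0.02 -0.9 ] 1
[ 0.63  0.84 -0.68  2.35  2.33  0.49 -1.18] [ 0.462 -0.108  0.123] [ 0.4   0.05 -0.92] 1
[ 0.62  0.77 -0.6   2.31  2.26  0.31 -1.1 ] [ 0.454 -0.109  0.142] [ 0.36  0.08 -0.93] 1
[ 0.56  0.69 -0.44  2.27  2.19  0.1  -1.01] [ 0.447 -0.11   0.16 ] [ 0.32  0.11 -0.94] 1.01
[ 0.47  0.64 -0.26  2.23  2.17  0.04 -0.97] [ 0.45  -0.142  0.172] [ 0.32  0.03 -0.95] 1.58
-1.57
16 [-0.81  0.95  1.09  1.64  2.91  0.   -0.21] 0.449
20 [-0.84  0.84  0.99  1.68  2.95  0.   -0.14] 0.413
20 [-0.85  0.81  0.98  1.68  2.95  0.   -0.12] 0.414
21 [-0.84  0.8   0.95  1.69  2.97  0.   -0.12] 0.407
1.57
8 [-0.51  0.91  1.06  2.18  1.87  0.   -1.22] 0.489
12 [-0.7   1.44  1.51  2.12  1.71  0.   -1.36] 0.606
13 [-0.72  1.56  1.52  2.1   1.68  0.   -1.38] 0.61
13 [-0.71  1.59  1.52  2.11  1.67  0.   -1.39] 0.618
```

Run:
```python
from sim import *
q0=bot.state()["joint_positions"]
k=np.array([-.0876,.0053,0.])
a=(P+B@(k+[0,0,.055]),tilt(25,0,.66))
q1,r1=go(q0,[a],1)
hp=np.array([.53,.14,.26]);c1=np.array([.48,-.05,.22]);c2=np.array([.5,.02,.27])
best=[]
for sp in(-1.57,1.57):
  for s1 in(0,.66,1.2):
   for b in(30,45):
    for a1 in(25,40):
     q,r=go(q1,[(c1,tilt(a1,b,s1)),(c2,tilt(0,b,s1)),(hp,tilt(0,0,sp))]);print(sp,s1,b,a1,len(r),q.round(2),np.linalg.norm(err(q,hp,tilt(0,0,sp))).round(3))
```

```text
1 [ 0.59  0.88 -0.71  2.4   2.34  0.64 -1.25] [ 0.463 -0.107  0.117] [ 0.42 -0.01 -0.91]
-1.57 0 30 25 24 [ 0.09  0.75 -0.82  1.55  0.59  1.11  2.25] 0.0
-1.57 0 30 40 26 [ 0.14  0.78 -0.95  1.55  0.68  1.17  2.18] 0.0
-1.57 0 45 25 26 [ 0.09  0.75 -0.82  1.55  0.59  1.11  2.25] 0.0
-1.57 0 45 40 29 [ 0.13  0.78 -0.93  1.55  0.66  1.16  2.19] 0.0
-1.57 0.66 30 25 25 [ 0.19  0.84 -1.1   1.54  0.77  1.25  2.09] 0.0
-1.57 0.66 30 40 28 [ 0.23  0.9  -1.25  1.54  0.86  1.34  2.01] 0.0
-1.57 0.66 45 25 27 [ 0.19  0.83 -1.1   1.54  0.77  1.24  2.09] 0.0
-1.57 0.66 45 40 29 [ 0.22  0.88 -1.22  1.54  0.85  1.32  2.02] 0.0
-1.57 1.2 30 25 29 [ 0.25  0.93 -1.33  1.54  0.91  1.39  1.97] 0.0
-1.57 1.2 30 40 31 [ 0.27  1.   -1.47  1.54  1.    1.5   1.9 ] 0.001
-1.57 1.2 45 25 31 [ 0.24  0.92 -1.3   1.54  0.9   1.37  1.98] 0.001
-1.57 1.2 45 40 33 [ 0.27  0.98 -1.43  1.54  0.98  1.47  1.92] 0.001
1.57 0 30 25 24 [-0.32  0.65  0.    1.56 -0.    0.93 -0.33] 0.0
1.57 0 30 40 26 [-0.22  0.65 -0.17  1.56  0.13  0.94 -0.46] 0.0
1.57 0 45 25 26 [-0.32  0.65  0.    1.56 -0.    0.93 -0.34] 0.0
1.57 0 45 40 29 [-0.24  0.65 -0.14  1.56  0.1   0.94 -0.44] 0.0
1.57 0.66 30 25 16 [-0.1   0.67 -0.41  1.55  0.3   0.98 -0.62] 0.0
1.57 0.66 30 40 19 [-0.03  0.69 -0.56  1.55  0.41  1.02 -0.72] 0.0
1.57 0.66 45 25 19 [-0.11  0.67 -0.39  1.55  0.29  0.98 -0.61] 0.0
1.57 0.66 45 40 21 [-0.04  0.69 -0.54  1.55  0.39  1.01 -0.7 ] 0.0
1.57 1.2 30 25 14 [ 0.04  0.72 -0.7   1.55  0.51  1.06 -0.81] 0.0
1.57 1.2 30 40 16 [ 0.11  0.76 -0.88  1.55  0.63  1.13 -0.92] 0.0
1.57 1.2 45 25 17 [ 0.04  0.72 -0.71  1.55  0.51  1.07 -0.82] 0.0
1.57 1.2 45 40 19 [ 0.12  0.77 -0.89  1.55  0.64  1.14 -0.93] 0.0
```

Call:
drive_tool --targets '[[[0,0,0],[0,0,0],1],[[0,0,0],[0,0,0],1],[[0,0,0],[0,0,0],1],[[0,0,0],[0,0,0],1],[[0,0,0],[0,0,0],1]]'

```text
clock: 10.1
ee_pos: [0.4802, -0.1075, 0.0879]
tool_rot: [[-0.682, 0.56, 0.47], [0.628, 0.778, -0.016], [-0.375, 0.285, -0.882]]
wrist_force: [0.4, 0.1, 0.3]
opening: 0.0839
grip_force: 0.0
```

```bash
python3 st.py;python3 - <<'E'
from sim import *
q0=bot.state()["joint_positions"]
k=np.array([-.0876,.0053,0.])
hp=np.array([.53,.14,.26]);c1=np.array([.48,-.05,.22]);c2=np.array([.5,.02,.27]);s=.66
q,r=go(q0,[(P+B@(k+[0,0,.04]),tilt(26,0,s)),(P+B@(k+[0,0,.06]),tilt(24,0,s)),(c1,tilt(40,30,s)),(c2,tilt(0,30,s)),(hp,tilt(0,0,1.57))],1)
for a in r:print(a)
E
```

```text
[-0.0876  0.0053  0.0212] [[-0.789, 0.613, -0.034], [0.614, 0.789, -0.006], [0.023, -0.026, -0.999]] [ 0.592  0.993 -0.743  2.413  2.444  0.807 -1.308] [0.4 0.1 0.3] [ 0.04  0.47 -0.01] 0.08394355831711932 10.1
1 [ 0.59  0.92 -0.72  2.4   2.38  0.7  -1.27] [ 0.471 -0.107  0.104] [ 0.44 -0.01 -0.9 ]
1 [ 0.58  0.85 -0.69  2.39  2.31  0.6  -1.23] [ 0.461 -0.107  0.121] [ 0.41 -0.01 -0.91]
5 [ 0.    0.75 -0.6   2.45  2.02  1.24 -1.34] [ 0.524 -0.046  0.235] [ 0.67 -0.41 -0.61]
6 [-0.08  0.68 -0.55  1.75  0.88  1.25 -0.17] [0.5   0.008 0.265] [ 0.06 -0.52 -0.85]
8 [-0.03  0.69 -0.55  1.55  0.4   1.02 -0.71] [0.53 0.14 0.26] [-0.  0. -1.]
([0.0003, 0.0, -0.019], [0.99, 1.86, -0.06])
([0.0011, -0.0008, -0.0199], [1.23, 1.58, -0.0])
([-0.0019, 0.016, -0.0165], [2.12, -5.6, -3.19])
([-0.0044, 0.0152, -0.0168], [2.12, -5.6, -3.19])
([-0.0068, 0.0143, -0.0168], [2.12, -5.6, -3.19])
([-0.0092, 0.0132, -0.0165], [2.12, -5.6, -3.19])
([-0.0115, 0.012, -0.016], [2.12, -5.6, -3.19])
([0.0011, 0.0074, -0.0107], [4.37, 5.71, -0.86])
([0.0021, 0.0066, -0.0111], [4.37, 5.71, -0.86])
([0.0032, 0.0058, -0.0113], [4.37, 5.71, -0.86])
([0.0042, 0.005, -0.0113], [4.37, 5.71, -0.86])
([0.0053, 0.0042, -0.0112], [4.37, 5.71, -0.86])
([0.0063, 0.0034, -0.0109], [4.37, 5.71, -0.86])
([0.006, 0.0137, -0.0078], [-1.27, 3.86, 6.38])
([0.008, 0.0131, -0.007], [-1.27, 3.86, 6.38])
([0.0098, 0.0123, -0.0062], [-1.27, 3.86, 6.38])
([0.0115, 0.0112, -0.0052], [-1.27, 3.86, 6.38])
([0.013, 0.01, -0.0041], [-1.27, 3.86, 6.38])
([0.0143, 0.0085, -0.003], [-1.27, 3.86, 6.38])
([0.0153, 0.0069, -0.0018], [-1.27, 3.86, 6.38])
([0.0161, 0.0052, -0.0006], [-1.27, 3.86, 6.38])
```

Call:
drive_tool --targets '[[[0,0,-0.01],[0.5,0.9,0],1],[[0,0,-0.01],[0.5,0.9,0],1],[[0.001,-0.001,-0.02],[1.2,1.6,0],1],[[-0.002,0.016,-0.0165],[2.1,-5.6,-3.2],1],[[-0.0045,0.015,-0.017],[2.1,-5.6,-3.2],1]]'

```text
clock: 10.6
ee_pos: [0.4766, -0.0874, 0.1573]
tool_rot: [[-0.684, 0.538, 0.493], [0.544, 0.826, -0.147], [-0.487, 0.167, -0.857]]
wrist_force: [3.1, 0.6, 0.8]
opening: 0.0852
grip_force: 0.0
```

Call:
drive_tool --targets '[[[-0.007,0.0145,-0.017],[2.1,-5.6,-3.2],1],[[-0.009,0.013,-0.0165],[2.1,-5.6,-3.2],1],[[-0.0115,0.012,-0.016],[2.1,-5.6,-3.2],1],[[0.001,0.0075,-0.0105],[4.4,5.7,-0.9],1],[[0.002,0.0065,-0.011],[4.4,5.7,-0.9],1]]'

```text
clock: 11.1
ee_pos: [0.4956, -0.0382, 0.2271]
tool_rot: [[-0.742, 0.552, 0.381], [0.41, 0.823, -0.393], [-0.531, -0.135, -0.837]]
wrist_force: [0.0, -1.3, -1.5]
opening: 0.0858
grip_force: 0.0
```

Call:
drive_tool --targets '[[[0.003,0.006,-0.0115],[4.4,5.7,-0.9],1],[[0.004,0.005,-0.0115],[4.4,5.7,-0.9],1],[[0.0055,0.004,-0.011],[4.4,5.7,-0.9],1],[[0.0065,0.0035,-0.011],[4.4,5.7,-0.9],1]]'

```text
clock: 11.5
ee_pos: [0.4819, 0.0032, 0.2557]
tool_rot: [[-0.83, 0.546, -0.112], [0.533, 0.72, -0.445], [-0.162, -0.429, -0.889]]
wrist_force: [-0.7, -0.4, -0.3]
opening: 0.0852
grip_force: 0.0
```

Run:
```python
from sim import *
q0=bot.state()["joint_positions"];print(q0.round(2))
hp=np.array([.53,.13,.25])
q,r=go(q0,[(hp,tilt(0,0,1.57))],1)
for a in r:print(a)
```

```text
[ 0.23  0.9  -1.17  1.66  0.96  1.68 -0.2 ]
8 [ 0.22  0.85 -1.12  1.57  0.8   1.23 -1.06] [0.53 0.13 0.25] [ 0.  0. -1.]
([0.0035, 0.015, -0.0071], [-2.34, 2.68, 6.89])
([0.0056, 0.0147, -0.0063], [-2.34, 2.68, 6.89])
([0.0077, 0.0142, -0.0054], [-2.34, 2.68, 6.89])
([0.0095, 0.0133, -0.0044], [-2.34, 2.68, 6.89])
([0.0113, 0.0122, -0.0034], [-2.34, 2.68, 6.89])
([0.0128, 0.0109, -0.0024], [-2.34, 2.68, 6.89])
([0.0141, 0.0094, -0.0013], [-2.34, 2.68, 6.89])
([0.0152, 0.0076, -0.0003], [-2.34, 2.68, 6.89])
```

Call:
drive_tool --targets '[[[0.0035,0.015,-0.007],[-2.35,2.7,6.9],1],[[0.0055,0.0145,-0.0065],[-2.35,2.7,6.9],1],[[0.0075,0.014,-0.0055],[-2.35,2.7,6.9],1],[[0.0095,0.0135,-0.0045],[-2.35,2.7,6.9],1]]'

```text
clock: 11.9
ee_pos: [0.5068, 0.0662, 0.2526]
tool_rot: [[-0.451, 0.885, -0.111], [0.881, 0.423, -0.211], [-0.14, -0.193, -0.971]]
wrist_force: [0.8, -0.3, -0.8]
opening: 0.0853
grip_force: 0.0
```

Call:
drive_tool --targets '[[[0.0115,0.012,-0.0035],[-2.35,2.7,6.9],1],[[0.013,0.011,-0.0025],[-2.35,2.7,6.9],1],[[0.014,0.0095,-0.0015],[-2.35,2.7,6.9],1],[[0.015,0.0075,0],[-2.35,2.7,6.9],1],[[0,0,0],[0,0,0],1]]'

```text
clock: 12.4
ee_pos: [0.5303, 0.1296, 0.2503]
tool_rot: [[0.021, 1.0, 0.006], [1.0, -0.021, 0.003], [0.004, 0.006, -1.0]]
wrist_force: [0.3, -1.1, 0.6]
opening: 0.0853
grip_force: 0.0
```

Run:
```python
from sim import *
s=bot.state();a=bot.capture("wrist");np.savez("w5",a=a,p=s["ee_pos"],R=s["tool_rot"])
print(s["joint_positions"].round(3),s["ee_pos"].round(4),s["tool_rot"].round(3))
C=cam("wrist",s);print("predicted pin top/collar px",proj(C,[[.536,.1427,.124],[.536,.1427,.076]]).round(1))
for d in bot.masks_of("wrist","pin")[:4]:print(round(d["confidence"],2),np.round(d["box"],1).tolist())
cv2.imwrite("pics/w5.png",cv2.resize(a[...,::-1],(800,600),interpolation=cv2.INTER_CUBIC))
```

```text
[ 0.221  0.852 -1.119  1.575  0.804  1.227 -1.066] [0.5303 0.1296 0.2503] [[ 0.021  1.     0.006]
 [ 1.    -0.021  0.003]
 [ 0.004  0.006 -1.   ]]
predicted pin top/collar px [[254.5 174.2]
 [253.3 164.1]]
0.97 [321.9, 257.3, 39.0, 53.0]
0.82 [218.2, 251.5, 27.9, 53.0]
0.68 [136.8, 168.3, 55.1, 31.6]
0.67 [149.2, 111.9, 43.5, 29.2]
```

View pics/w5.png

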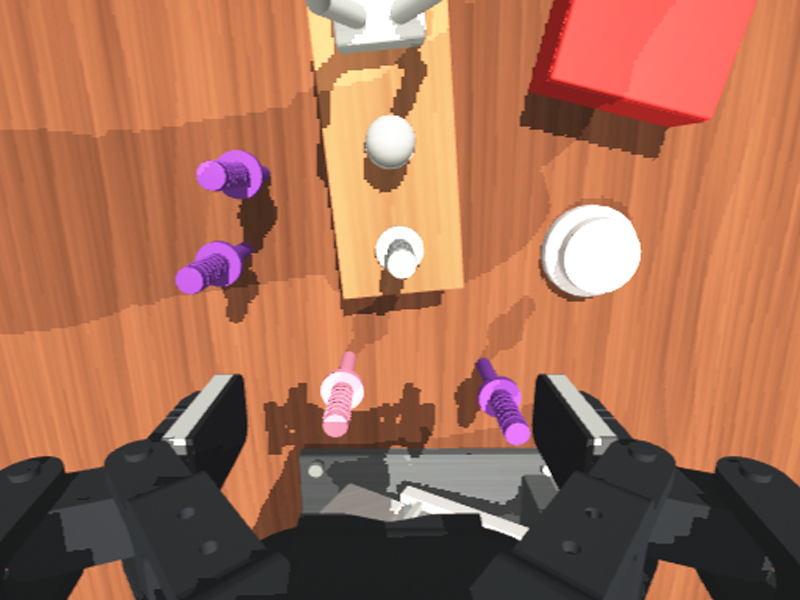

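The pin's grip top is at (402,264) and its collar at (400,250). The plug's ball is at (390,141), clear of the planned grasp.

Run:
```python
from sim import *
w=np.load("w5.npz");C=cam("wrist",dict(ee_pos=w["p"],tool_rot=w["R"]))
a=onz(C,(402*.64,264*.64),.124);b=onz(C,(400*.64,250*.64),.076);print(a,b)
p=(a+b)/2;p[2]=.101
q0=bot.state()["joint_positions"];R=tilt(0,0,1.57)
q,r=go(q0,[(p+[0,0,.06],R),(p,R)],1)
for x in r:print(x)
```

```text
[0.53843338 0.14714493 0.124     ] [0.53873613 0.14678141 0.076     ]
3 [ 0.15  0.98 -1.04  1.63  0.93  1.1  -1.17] [0.539 0.147 0.161] [-0. -0. -1.]
2 [ 0.13  1.06 -0.98  1.68  1.03  1.   -1.24] [0.539 0.147 0.101] [-0.  0. -1.]
([0.0061, 0.0026, 0.0297], [0.08, -0.02, 0.07])
([0.0062, 0.0027, 0.0296], [0.08, -0.02, 0.07])
([0.0062, 0.0027, 0.0296], [0.08, -0.02, 0.07])
([-0.0, 0.0, 0.03], [-0.0, 0.01, -0.0])
([-0.0, 0.0, 0.03], [-0.0, 0.01, -0.0])
```

Call:
drive_tool --targets '[[[0.006,0.0025,0.03],[0.1,0,0.1],1],[[0.006,0.0025,0.03],[0.1,0,0.1],1],[[0.0065,0.003,0.0295],[0.1,0,0],1],[[0,0,0.03],[0,0,0],1],[[0,0,0.03],[0,0,0],1]]'

```text
clock: 13.0
ee_pos: [0.539, 0.1473, 0.0993]
tool_rot: [[0.019, 1.0, -0.001], [1.0, -0.019, 0.001], [0.001, -0.001, -1.0]]
wrist_force: [0.8, 0.3, -0.3]
opening: 0.0854
grip_force: 0.0
```

Call:
drive_tool --targets '[[[0,0,0],[0,0,0],1],[[0,0,0],[0,0,0],1]]'

```text
clock: 13.2
ee_pos: [0.5392, 0.1478, 0.1014]
tool_rot: [[0.021, 1.0, -0.001], [1.0, -0.021, 0.002], [0.002, -0.001, -1.0]]
wrist_force: [-0.1, 0.5, -0.4]
opening: 0.0853
grip_force: 0.0
```

Run:
```python
from sim import *
s=bot.state();print(s["ee_pos"].round(4),s["tool_rot"].round(4).tolist(),s["wrist_force"].round(1))
print("tool shift to pin", s["tool_rot"].T@(np.array([.5386,.147,.101])-s["ee_pos"]))
```

```text
[0.5392 0.1478 0.1014] [[0.0212, 0.9998, -0.0007], [0.9998, -0.0212, 0.0024], [0.0024, -0.0008, -1.0]] [-0.1  0.5 -0.4]
tool shift to pin [-0.00081058 -0.00053888  0.00042115]
```

Aligned with the pin. Close and lift.

Call:
drive_tool --targets '[[[-0.001,-0.0005,0],[0,0,0],-1],[[0,0,0],[0,0,0],-1],[[0,0,0],[0,0,0],-1],[[0,0,0],[0,0,0],-1],[[0,0,0],[0,0,0],-1]]' --grip_force 60

```text
clock: 13.7
ee_pos: [0.5387, 0.1468, 0.101]
tool_rot: [[0.023, 1.0, 0.0], [1.0, -0.023, 0.003], [0.003, 0.0, -1.0]]
wrist_force: [-1.4, -0.6, 8.1]
opening: 0.0146
grip_force: 58.3
```

Call:
drive_tool --targets '[[[0,0,0],[0,0,0],-1],[[0,0,0],[0,0,0],-1],[[0,0,0],[0,0,0],-1]]'

```text
clock: 14.0
ee_pos: [0.5387, 0.1469, 0.1011]
tool_rot: [[0.023, 1.0, 0.0], [1.0, -0.023, 0.003], [0.003, 0.0, -1.0]]
wrist_force: [-2.1, -1.4, 6.2]
opening: 0.0146
grip_force: 58.3
```

Call:
drive_tool --targets '[[[0,0,-0.01],[0,0,0],-1],[[0,0,-0.02],[0,0,0],-1],[[0,0,-0.03],[0,0,0],-1],[[0,0,-0.03],[0,0,0],-1],[[0,0,-0.03],[0,0,0],-1]]'

```text
clock: 14.5
ee_pos: [0.5383, 0.1466, 0.2225]
tool_rot: [[0.022, 1.0, -0.0], [1.0, -0.022, 0.003], [0.003, -0.0, -1.0]]
wrist_force: [0.5, -0.2, -2.4]
opening: 0.0148
grip_force: 58.5
```

Run:
```python
from sim import *
s=bot.state();q0=s["joint_positions"];print(q0.round(2),s["opening"],s["wrist_force"].round(1))
# pin tip ~.09 below TCP; keep tip >.2 high
bp,bR=tgt([0,0,.125]); 
for sp in(1.57,.8,0):
  for a1,b in((None,0),(0,30),(0,45),(-10,45),(20,30)):
   for c in([.5,.02,.30],[.5,-.03,.32]):
    c=np.array(c);via=[(np.array([.52,.1,.3]),tilt(0,0,1.57))]
    if a1 is not None: via+=[(c,tilt(a1,b,sp)),(np.array([.5,-.08,.32]),tilt(45,b,sp))]
    else: via+=[(c,tilt(0,0,sp))]
    R=tilt(30,0,sp);q,r=go(q0,via+[(bp+[0,0,.08],R),(bp,R)]);q2,_=go(q,[(tgt([0,0,.03])[0],R)])
    print(sp,a1,b,c,len(r),q.round(2),np.linalg.norm(err(q,bp,R)).round(3),q2.round(2),np.linalg.norm(err(q2,tgt([0,0,.03])[0],R)).round(3))
```

```text
[ 0.17  0.9  -1.09  1.57  0.84  1.2  -1.1 ] 0.01477586967958827 [ 0.5 -0.2 -2.4]
1.57 None 0 [0.5  0.02 0.3 ] 11 [ 0.8   0.7  -1.05  2.21  1.71  0.58 -1.53] 0.015 [ 0.72  0.97 -1.01  2.17  2.01  0.75 -1.71] 0.0
1.57 None 0 [ 0.5  -0.03  0.32] 12 [ 0.81  0.69 -1.05  2.2   1.69  0.58 -1.51] 0.018 [ 0.72  0.97 -1.01  2.17  2.01  0.75 -1.71] 0.0
1.57 0 30 [0.5  0.02 0.3 ] 20 [ 0.75  0.64 -0.92  2.2   1.73  0.48 -1.55] 0.022 [ 0.68  0.94 -0.93  2.17  2.05  0.68 -1.77] 0.0
1.57 0 30 [ 0.5  -0.03  0.32] 20 [ 0.76  0.66 -0.95  2.21  1.73  0.51 -1.55] 0.019 [ 0.69  0.94 -0.95  2.17  2.04  0.7  -1.75] 0.0
1.57 0 45 [0.5  0.02 0.3 ] 23 [ 0.75  0.64 -0.93  2.21  1.73  0.49 -1.55] 0.021 [ 0.69  0.94 -0.93  2.17  2.05  0.69 -1.76] 0.0
1.57 0 45 [ 0.5  -0.03  0.32] 23 [ 0.77  0.66 -0.96  2.21  1.73  0.52 -1.55] 0.018 [ 0.69  0.95 -0.96  2.17  2.03  0.71 -1.75] 0.0
1.57 -10 45 [0.5  0.02 0.3 ] 24 [ 0.76  0.65 -0.95  2.21  1.73  0.5  -1.55] 0.019 [ 0.69  0.94 -0.95  2.17  2.04  0.7  -1.75] 0.0
1.57 -10 45 [ 0.5  -0.03  0.32] 24 [ 0.78  0.67 -0.98  2.21  1.73  0.53 -1.55] 0.017 [ 0.7   0.95 -0.97  2.1
[... 2117 characters left out ...]
 1.68  0.99  0.09] 0.0 [ 0.82  1.14 -1.34  2.16  1.89  1.06  0.04] 0.0
0 0 45 [ 0.5  -0.03  0.32] 30 [ 0.91  0.94 -1.45  2.23  1.68  0.99  0.09] 0.0 [ 0.82  1.14 -1.34  2.17  1.89  1.06  0.04] 0.0
0 -10 45 [0.5  0.02 0.3 ] 30 [ 0.9   0.89 -1.38  2.23  1.7   0.91  0.07] 0.0 [ 0.8   1.1  -1.27  2.17  1.91  0.99  0.01] 0.0
0 -10 45 [ 0.5  -0.03  0.32] 30 [ 0.91  0.92 -1.42  2.23  1.69  0.95  0.08] 0.0 [ 0.81  1.12 -1.31  2.17  1.9   1.02  0.03] 0.0
0 20 30 [0.5  0.02 0.3 ] 27 [ 0.91  0.93 -1.44  2.23  1.69  0.97  0.08] 0.0 [ 0.82  1.13 -1.33  2.16  1.89  1.04  0.04] 0.0
0 20 30 [ 0.5  -0.03  0.32] 27 [ 0.91  0.93 -1.45  2.23  1.69  0.99  0.09] 0.0 [ 0.82  1.13 -1.34  2.16  1.89  1.05  0.04] 0.0
```

Run:
```python
from sim import *
s=bot.state();q0=s["joint_positions"];sp=.4;R=tilt(30,0,sp);bp=tgt([0,0,.14])[0]
q,r=go(q0,[(np.array([.5,.02,.3]),tilt(0,0,sp)),(bp+[0,0,.06],R),(bp,R)],1)
for a in r:print(a)
```

```text
9 [ 0.54  0.88 -1.48  1.64  0.88  1.46  0.13] [0.5  0.02 0.3 ] [ 0. -0. -1.]
4 [ 1.    0.81 -1.57  2.13  1.43  0.97 -0.1 ] [ 0.497 -0.113  0.295] [ 0.5  -0.01 -0.87]
2 [ 0.94  0.91 -1.48  2.23  1.64  0.99 -0.29] [ 0.497 -0.113  0.235] [ 0.5  -0.01 -0.87]
([-0.0141, -0.0039, -0.0087], [0.01, -0.02, -7.47])
([-0.0135, -0.0057, -0.0087], [0.01, -0.02, -7.47])
([-0.0127, -0.0074, -0.0087], [0.01, -0.02, -7.47])
([-0.0116, -0.009, -0.0087], [0.01, -0.02, -7.47])
([-0.0103, -0.0105, -0.0087], [0.01, -0.02, -7.47])
([-0.0089, -0.0117, -0.0087], [0.01, -0.02, -7.47])
([-0.0073, -0.0128, -0.0086], [0.01, -0.02, -7.47])
([-0.0056, -0.0136, -0.0086], [0.01, -0.02, -7.47])
([-0.0037, -0.0142, -0.0086], [0.01, -0.02, -7.47])
([-0.0128, -0.0307, 0.0014], [-2.92, -6.91, 0.0])
([-0.0126, -0.0308, 0.0013], [-2.92, -6.91, 0.0])
([-0.0124, -0.0309, 0.0013], [-2.92, -6.91, 0.0])
([-0.0123, -0.0309, 0.0012], [-2.92, -6.91, 0.0])
([0.0138, -0.0059, 0.026], [-0.0, 0.01, 0.01])
([0.0138, -0.0059, 0.026], [-0.0, 0.01, 0.01])
```

Run:
```python
from sim import *
s=bot.state();q0=s["joint_positions"];sp=.9;R=tilt(30,0,sp);bp=tgt([0,0,.14])[0]
q,r=go(q0,[(np.array([.5,.02,.3]),tilt(0,0,sp)),(bp+[0,0,.06],R),(bp,R),(bp,tilt(30,0,.4))],1)
for a in r:print(a)
```

```text
5 [ 0.53  0.82 -1.37  1.64  0.82  1.38 -0.3 ] [0.5  0.02 0.3 ] [-0. -0. -1.]
4 [ 0.98  0.72 -1.41  2.13  1.4   0.81 -0.58] [ 0.497 -0.112  0.295] [ 0.5  -0.01 -0.87]
2 [ 0.9   0.82 -1.33  2.24  1.67  0.83 -0.82] [ 0.497 -0.113  0.235] [ 0.5  -0.01 -0.87]
4 [ 0.89  0.8  -1.28  2.24  1.69  0.78 -0.34] [ 0.497 -0.113  0.235] [ 0.5  -0.01 -0.87]
([-0.0255, -0.0071, -0.0156], [0.01, -0.04, -7.71])
([-0.0243, -0.0104, -0.0156], [0.01, -0.04, -7.71])
([-0.0227, -0.0136, -0.0156], [0.01, -0.04, -7.71])
([-0.0207, -0.0165, -0.0156], [0.01, -0.04, -7.71])
([-0.0183, -0.0191, -0.0156], [0.01, -0.04, -7.71])
([-0.0259, -0.0208, 0.0014], [-5.88, -4.66, -0.0])
([-0.0258, -0.021, 0.0014], [-5.88, -4.66, -0.0])
([-0.0257, -0.0211, 0.0013], [-5.88, -4.66, -0.0])
([-0.0256, -0.0212, 0.0012], [-5.88, -4.66, -0.0])
([0.0089, -0.0121, 0.026], [-0.12, -0.06, -0.02])
([0.0089, -0.0121, 0.0259], [-0.12, -0.06, -0.02])
([-0.0, -0.0, 0.0], [-0.0, -0.0, -7.16])
([-0.0, -0.0, 0.0], [-0.0, -0.0, -7.16])
([-0.0, -0.0, 0.0], [-0.0, -0.0, -7.16])
([-0.0, -0.0, 0.0], [-0.0, -0.0, -7.16])
```

Call:
drive_tool --targets '[[[-0.0255,-0.007,-0.0155],[0,0,-7.7],-1],[[-0.0245,-0.0105,-0.0155],[0,0,-7.7],-1],[[-0.0225,-0.0135,-0.0155],[0,0,-7.7],-1],[[-0.0205,-0.0165,-0.0155],[0,0,-7.7],-1],[[-0.0185,-0.019,-0.0155],[0,0,-7.7],-1]]'

```text
clock: 15.0
ee_pos: [0.4999, 0.0187, 0.2991]
tool_rot: [[-0.609, 0.793, 0.0], [0.793, 0.609, 0.002], [0.002, 0.002, -1.0]]
wrist_force: [0.5, 0.6, -2.1]
opening: 0.0147
grip_force: 58.7
```

Call:
drive_tool --targets '[[[-0.026,-0.021,0.0015],[-5.9,-4.65,0],-1],[[-0.026,-0.021,0.0015],[-5.9,-4.65,0],-1],[[-0.0255,-0.021,0.0015],[-5.9,-4.65,0],-1],[[-0.0255,-0.021,0.001],[-5.9,-4.65,0],-1],[[0,0,0],[0,0,0],-1]]'

```text
clock: 15.5
ee_pos: [0.4954, -0.1161, 0.291]
tool_rot: [[-0.519, 0.695, 0.497], [0.797, 0.604, -0.013], [-0.309, 0.389, -0.868]]
wrist_force: [0.7, 0.2, -1.6]
opening: 0.0148
grip_force: 59.3
```

```bash
python3 st.py
python3 - <<'E'
from sim import *
q0=bot.state()["joint_positions"]
bp=tgt([0,0,.14])[0]
q,r=go(q0,[(bp,tilt(30,0,.6)),(bp,tilt(30,0,.4))],1)
for a in r:print(a)
E
```

```text
[ 0.0272 -0.0031  0.1895] [[-0.618, 0.786, -0.004], [0.786, 0.618, -0.003], [-0.0, -0.005, -1.0]] [ 0.982  0.72  -1.406  2.139  1.423  0.801 -0.592] [ 0.7  0.2 -1.6] [0.01 0.72 0.  ] 0.014810600950463172 15.5
3 [ 0.91  0.82 -1.33  2.24  1.67  0.83 -0.52] [ 0.497 -0.113  0.235] [ 0.5  -0.01 -0.87]
2 [ 0.9   0.82 -1.32  2.24  1.68  0.81 -0.33] [ 0.497 -0.113  0.235] [ 0.5  -0.01 -0.87]
([0.0063, -0.0064, 0.0164], [-0.09, -0.01, -5.82])
([0.007, -0.0057, 0.0164], [-0.09, -0.01, -5.82])
([0.0075, -0.005, 0.0164], [-0.09, -0.01, -5.82])
([-0.0, 0.0, 0.0], [-0.0, 0.0, -5.73])
([-0.0, 0.0, 0.0], [-0.0, 0.0, -5.73])
```

Call:
drive_tool --targets '[[[0.0065,-0.0065,0.0165],[-0.1,0,-5.8],-1],[[0.007,-0.0055,0.0165],[-0.1,0,-5.8],-1],[[0.0075,-0.005,0.0165],[-0.1,0,-5.8],-1],[[0,0,0],[0,0,-5.8],-1],[[0,0,0],[0,0,-5.8],-1]]'

```text
clock: 16.0
ee_pos: [0.4988, -0.1078, 0.2353]
tool_rot: [[-0.795, 0.348, 0.497], [0.399, 0.917, -0.004], [-0.457, 0.195, -0.868]]
wrist_force: [0.3, 0.4, -2.1]
opening: 0.0145
grip_force: 59.4
```

Call:
drive_tool --targets '[[[0,0,0],[0,0,0],-1]]'

```text
clock: 16.1
ee_pos: [0.4989, -0.108, 0.2357]
tool_rot: [[-0.793, 0.35, 0.498], [0.401, 0.916, -0.005], [-0.458, 0.196, -0.867]]
wrist_force: [0.0, 0.1, -2.3]
opening: 0.0148
grip_force: 59.4
```

```bash
python3 st.py
python3 - <<'E'
from sim import *
s=bot.state();a=bot.capture("wrist");np.savez("w6",a=a,p=s["ee_pos"],R=s["tool_rot"])
C=cam("wrist",s);z=s["tool_rot"][:,2]
S=lambda u:((u-[106,84])*2.5).round().tolist()
print("hole pred",S(proj(C,P)),"tip pred",S(proj(C,s["ee_pos"]+.09*z)),"collar",S(proj(C,s["ee_pos"]+.03*z)))
print("ear", [S(proj(C,P+B@np.array(b))) for b in[(-.025,-.025,0),(-.025,.025,0),(.025,.025,0),(.025,-.025,0)]])
cv2.imwrite("pics/w6.png",cv2.resize(a[84:324,106:426,::-1],(800,600),interpolation=cv2.INTER_CUBIC))
E
```

```text
[0.0024 0.0052 0.1399] [[-0.923, 0.385, -0.003], [0.385, 0.923, 0.005], [0.004, 0.004, -1.0]] [ 0.892  0.816 -1.318  2.229  1.666  0.816 -0.32 ] [ 0.   0.1 -2.3] [ 0.04  0.8  -0.02] 0.014756290939507028 16.1
hole pred [[339.0, 253.0]] tip pred [[357.0, 294.0]] collar [[357.0, 374.0]]
ear [[[247.0, 216.0]], [[377.0, 162.0]], [[429.0, 289.0]], [[304.0, 339.0]]]
```

View pics/w6.png

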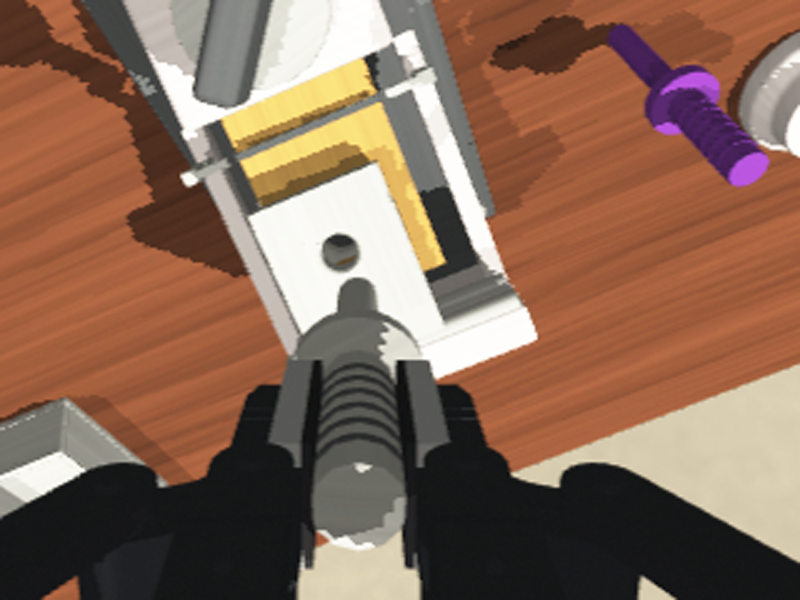

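The hole is at (341,253), predicted (339,253); the pin's nose is at about (357,290), and it hangs coaxial in the grip. The rib (from (237,158) to (384,98)) is in line with both pointers.

Call:
drive_tool --targets '[[[0,-0.0055,0.01],[0,0,0],-1],[[0,0,0.015],[0,0,0],-1],[[0,0,0.015],[0,0,0],-1],[[0,0,0],[0,0,0],-1]]'

```text
clock: 16.55
ee_pos: [0.5168, -0.1132, 0.1986]
tool_rot: [[-0.792, 0.355, 0.497], [0.407, 0.914, -0.004], [-0.455, 0.199, -0.868]]
wrist_force: [-0.3, 0.2, -2.1]
opening: 0.0143
grip_force: 59.3
```

```bash
python3 st.py
python3 - <<'E'
from sim import *
s=bot.state()
t=s["ee_pos"]+.0905*s["tool_rot"][:,2];b=B.T@(t-P);print("tip in bore",b.round(4),"tool shift xy to hole",(s["tool_rot"].T@B@(np.array([0,.0005,b[2]])-b)).round(4),
"rot fix",np.degrees(Ro.from_matrix(s["tool_rot"].T@tilt(30,0,.4)).as_rotvec()).round(2))
E
```

```text
[-0.0004  0.0003  0.0988] [[-0.921, 0.391, -0.004], [0.391, 0.921, 0.006], [0.006, 0.004, -1.0]] [ 0.853  0.914 -1.275  2.218  1.778  0.86  -0.375] [-0.3  0.2 -2.1] [0.03 0.84 0.03] 0.014268365467675346 16.55
tip in bore [-0.0008  0.0008  0.0083] tool shift xy to hole [-0.0009 -0.     -0.    ] rot fix [ 0.24 -0.35 -0.08]
```

Call:
drive_tool --targets '[[[-0.0005,0,0.003],[0.2,-0.3,0],-1],[[0,0,0.004],[0,0,0],-1],[[0,0,0.004],[0,0,0],-1],[[0,0,0.004],[0,0,0],-1]]'

```text
clock: 16.95
ee_pos: [0.5247, -0.1138, 0.1868]
tool_rot: [[-0.79, 0.354, 0.501], [0.404, 0.915, -0.01], [-0.462, 0.195, -0.865]]
wrist_force: [0.4, 0.3, -2.2]
opening: 0.0145
grip_force: 59.3
```

```bash
cat > tip.py <<'E'
from sim import *
s=bot.state()
t=s["ee_pos"]+.0905*s["tool_rot"][:,2];b=B.T@(t-P);print("tip in bore",b.round(4),"force in bore",(B.T@s["wrist_force"]).round(1),s["torque"].round(2),"tcp",(B.T@(s["ee_pos"]-P)).round(4),"rot fix",np.degrees(Ro.from_matrix(s["tool_rot"].T@tilt(30,0,.4)).as_rotvec()).round(2),s["opening"].round(4))
E
python3 tip.py
```

```text
Traceback (most recent call last):
  File "tip.py", line 3, in <module>
    t=s["ee_pos"]+.0905*s["tool_rot"][:,2];b=B.T@(t-P);print("tip in bore",b.round(4),"force in bore",(B.T@s["wrist_force"]).round(1),s["torque"].round(2),"tcp",(B.T@(s["ee_pos"]-P)).round(4),"rot fix",np.degrees(Ro.from_matrix(s["tool_rot"].T@tilt(30,0,.4)).as_rotvec()).round(2),s["opening"].round(4))
                                                                                                                                                                                                                                                                                         ^^^^^^^^^^^^^^^^^^
AttributeError: 'float' object has no attribute 'round'
```

```bash
sed -i 's/s\["opening"\].round(4)/s["opening"]/' tip.py; python3 tip.py
```

```text
tip in bore [ 0.0006 -0.0001 -0.0059] force in bore [-0.7  0.4 -2.1] [-0.01  0.72  0.02] tcp [ 0.0005 -0.0001  0.0846] rot fix [0.05 0.06 0.1 ] 0.014541393642618859
```

Call:
drive_tool --targets '[[[0,0,0.004],[0,0,0],-1],[[0,0,0.004],[0,0,0],-1]]'

```text
clock: 17.15
ee_pos: [0.5287, -0.1138, 0.1796]
tool_rot: [[-0.79, 0.354, 0.501], [0.404, 0.915, -0.009], [-0.461, 0.195, -0.866]]
wrist_force: [-0.8, 0.1, -1.9]
opening: 0.0146
grip_force: 59.3
```

```bash
python3 tip.py
```

```text
tip in bore [ 0.0005  0.     -0.0141] force in bore [-1.6  0.1 -1.3] [0.05 0.73 0.  ] tcp [ 0.0004 -0.      0.0764] rot fix [0.06 0.04 0.11] 0.014590492836936845
```

Call:
drive_tool --targets '[[[0,0,0.004],[0,0,0],-1],[[0,0,0.004],[0,0,0],-1],[[0,0,0.004],[0,0,0],-1]]'

```text
clock: 17.45
ee_pos: [0.5348, -0.1138, 0.1692]
tool_rot: [[-0.79, 0.353, 0.501], [0.403, 0.915, -0.009], [-0.461, 0.195, -0.866]]
wrist_force: [-0.5, -0.6, -2.0]
opening: 0.0145
grip_force: 59.3
```

Call:
drive_tool --targets '[[[0,0,0.003],[0,0,0],-1],[[0,0,0.003],[0,0,0],-1]]'

```text
clock: 17.65
ee_pos: [0.5377, -0.1139, 0.1641]
tool_rot: [[-0.79, 0.353, 0.501], [0.403, 0.915, -0.009], [-0.461, 0.195, -0.866]]
wrist_force: [0.9, 0.2, -1.3]
opening: 0.0147
grip_force: 59.3
```

```bash
python3 tip.py
```

```text
tip in bore [ 0.0004  0.0001 -0.0321] force in bore [ 0.1  0.2 -1.6] [-0.03  0.79 -0.04] tcp [0.0004 0.     0.0584] rot fix [0.06 0.03 0.12] 0.014655681383019094
```

Through the eye and into the lower ear with no contact force. Continue to seat the collar.

Call:
drive_tool --targets '[[[0,0,0.004],[0,0,0],-1],[[0,0,0.004],[0,0,0],-1],[[0,0,0.004],[0,0,0],-1],[[0,0,0.004],[0,0,0],-1],[[0,0,0.004],[0,0,0],-1]]'

```text
clock: 18.15
ee_pos: [0.5478, -0.1141, 0.1467]
tool_rot: [[-0.79, 0.354, 0.501], [0.403, 0.915, -0.009], [-0.461, 0.195, -0.866]]
wrist_force: [1.3, -0.3, -1.7]
opening: 0.0143
grip_force: 59.3
```

Call:
drive_tool --targets '[[[0,0,0.003],[0,0,0],-1],[[0,0,0.002],[0,0,0],-1]]'

```text
clock: 18.35
ee_pos: [0.5502, -0.1141, 0.1424]
tool_rot: [[-0.79, 0.353, 0.501], [0.403, 0.915, -0.009], [-0.461, 0.195, -0.866]]
wrist_force: [0.5, -0.6, -1.7]
opening: 0.0146
grip_force: 59.3
```

```bash
python3 tip.py
```

```text
tip in bore [ 0.0004  0.0001 -0.0571] force in bore [-0.4 -0.6 -1.8] [-0.02  0.79 -0.03] tcp [0.0003 0.     0.0334] rot fix [0.06 0.03 0.12] 0.014577120324343478
```

Call:
drive_tool --targets '[[[0,0,0.001],[0,0,0],-1],[[0,0,0.001],[0,0,0],-1]]'

```text
clock: 18.55
ee_pos: [0.5511, -0.1142, 0.1409]
tool_rot: [[-0.79, 0.353, 0.501], [0.403, 0.915, -0.009], [-0.462, 0.195, -0.866]]
wrist_force: [-0.5, -0.1, -2.2]
opening: 0.0147
grip_force: 59.3
```

Call:
drive_tool --targets '[[[0,0,0.001],[0,0,0],-1],[[0,0,0.0005],[0,0,0],-1]]'

```text
clock: 18.75
ee_pos: [0.5519, -0.1142, 0.1397]
tool_rot: [[-0.79, 0.353, 0.501], [0.403, 0.915, -0.009], [-0.462, 0.195, -0.866]]
wrist_force: [-0.0, -0.8, -1.7]
opening: 0.0148
grip_force: 59.3
```

```bash
python3 tip.py
```

```text
tip in bore [ 0.0005  0.0001 -0.0603] force in bore [-0.9 -0.8 -1.5] [0.03 0.79 0.02] tcp [0.0004 0.     0.0302] rot fix [0.06 0.04 0.12] 0.014770380510336063
```

No contact yet, which is within the height uncertainty. I push on gently until the collar touches.

Call:
drive_tool --targets '[[[0,0,0.001],[0,0,0],-1],[[0,0,0.0005],[0,0,0],-1]]'

```text
clock: 18.95
ee_pos: [0.5526, -0.1142, 0.1384]
tool_rot: [[-0.79, 0.353, 0.501], [0.403, 0.915, -0.009], [-0.462, 0.195, -0.865]]
wrist_force: [-6.6, -1.5, 9.1]
opening: 0.0144
grip_force: 60.5
```

Call:
drive_tool --targets '[[[0,0,0.001],[0,0,0],-1],[[0,0,0],[0,0,0],-1]]'

```text
clock: 19.15
ee_pos: [0.5528, -0.1139, 0.1383]
tool_rot: [[-0.79, 0.352, 0.501], [0.402, 0.915, -0.009], [-0.462, 0.195, -0.865]]
wrist_force: [-17.8, -0.8, 21.7]
opening: 0.0142
grip_force: 62.9
```

```bash
python3 tip.py
```

```text
tip in bore [ 0.0007  0.0004 -0.0619] force in bore [-4.6 -1.2 27.7] [-0.14  1.45 -0.13] tcp [0.0005 0.0003 0.0286] rot fix [0.09 0.07 0.18] 0.01417672007873892
```

Collar seated (28 N axial). Ease off, release and back out along the axis.

Call:
drive_tool --targets '[[[0,0,-0.0005],[0,0,0],-1],[[0,0,0],[0,0,0],0.1],[[0,0,0],[0,0,0],0.1],[[0,0,0],[0,0,0],0.1],[[0,0,0],[0,0,0],0.1]]'

```text
clock: 19.65
ee_pos: [0.5529, -0.1142, 0.1379]
tool_rot: [[-0.79, 0.353, 0.501], [0.403, 0.915, -0.009], [-0.462, 0.195, -0.866]]
wrist_force: [-0.1, -0.2, -0.2]
opening: 0.047
grip_force: 0.0
```

Call:
drive_tool --targets '[[[0,0,-0.005],[0,0,0],0.1],[[0,0,-0.015],[0,0,0],0.1],[[0,0,-0.03],[0,0,0],0.1],[[0,0,-0.03],[0,0,0],0.1],[[0,0,-0.025],[0,0,0],0.1]]'

```text
clock: 20.15
ee_pos: [0.4994, -0.1129, 0.2301]
tool_rot: [[-0.79, 0.353, 0.501], [0.403, 0.915, -0.009], [-0.462, 0.194, -0.865]]
wrist_force: [-0.1, -0.9, 0.0]
opening: 0.047
grip_force: 0.0
```

Call:
drive_tool --targets '[[[0,0,0],[0,0,0],0.1],[[0,0,0],[0,0,0],0.1]]'

```text
clock: 20.35
ee_pos: [0.5003, -0.1136, 0.2291]
tool_rot: [[-0.79, 0.354, 0.501], [0.403, 0.915, -0.01], [-0.462, 0.194, -0.865]]
wrist_force: [0.5, -0.5, -0.3]
opening: 0.0468
grip_force: 0.0
```

```bash
python3 tip.py
python3 - <<'E'
from sim import *
s=bot.state();a=bot.capture("wrist");C=cam("wrist",s)
S=lambda u:((u-[106,84])*2.5).round().tolist()
print("pred collar top",S(proj(C,P+B@np.array([0,0,.006]))),"grip top",S(proj(C,P+B@np.array([0,0,.054]))))
cv2.imwrite("pics/w7.png",cv2.resize(a[84:324,106:426,::-1],(800,600),interpolation=cv2.INTER_CUBIC))
E
```

```text
tip in bore [ 0.0006 -0.0005  0.0429] force in bore [ 0.3 -0.5 -0.5] [-0.    0.55  0.02] tcp [ 0.0005 -0.0004  0.1334] rot fix [0.02 0.1  0.12] 0.0468493755902601
pred collar top [[357.0, 259.0]] grip top [[357.0, 302.0]]
```

View pics/w7.png

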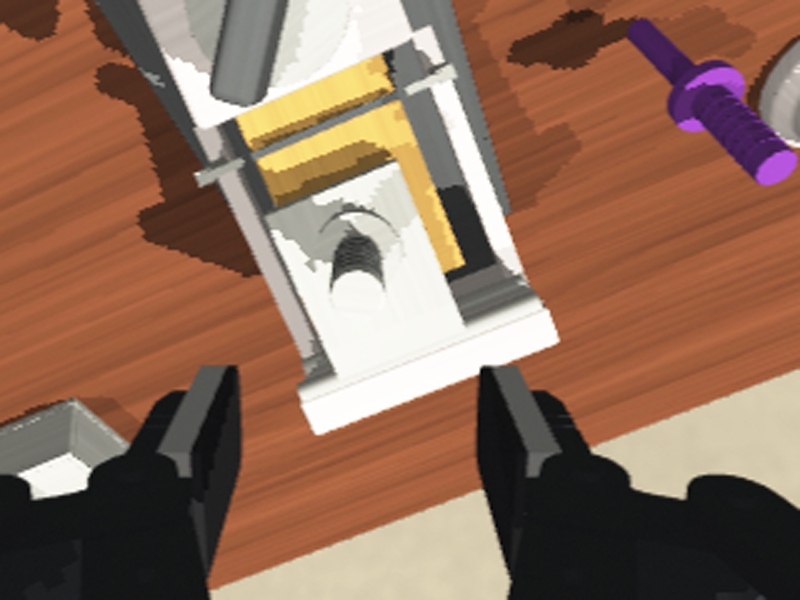

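The pin is home: its grip top is at (358,290), predicted (357,302), and its collar lies flat on the ear around (357,245). The rib is still in line with the pointers and the gripper is clear, so I hand the job in.

```bash
python3 -c "
from bench import bot
print(bot.sign_off())"
```

```text
the job is handed in; nothing more can be done
None
```

The tongue's rib is lined up with the index pointers, and the sealing pin is through both ears and the eye with its collar seated on the upper ear. The pin is released, the gripper is clear, and I handed the job in at about 20 s.

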